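# Isolate, vent and strip a bench filter unit

## Robot

A 7-joint arm with a two-finger parallel gripper is mounted at the origin on a cart in front of the work surface, level with it; the furniture and walls round the work are solid. World frame = base frame: x ahead of the robot, y to its left, z up, the work surface at z = 0. Lengths are in m, angles in degrees, forces in N, time in s.
With the tool pointing down it reaches from about 0.4 to 0.85 m from the base axis. Payload 4.5 kg.
Tool frame: the origin (TCP) lies at the centre of the arm's flange, where the gripper is bolted on; the fingertips stand 173 mm ahead of it and the grasp point (between the pads) lies 155 mm ahead of it; z points along the fingers, y is the direction in which the jaws open and shut (so a half turn about z gives the same grasp; the last joint's range is limited). The gripper opens to 85 mm and grips with 20 to 120 N. Pads are 22 mm wide; open, the fingers measure 114 mm over their backs; the gripper's body (76 mm by 85 mm) begins 54 mm behind the grasp point. The pads swing forward as they close: fully open they stand 13 mm farther back than shut.
Start: joints at [1.937, 39.483, -11.15, 89.685, 9.013, 51.709, -12.324], TCP at [0.625, 0, 0.405] pointing down, gripper open.
Joint ranges: [-172.22, 172.22], [-26.19, 119.32], [-84.43, 86.54], [7.71, 146.69], [-57.33, 237.33], [2.42, 119.75], [-152.13, 152.13]. Speed limits (degrees/s): [147.25, 147.25, 180, 180, 180, 180, 180].

## Interface

Orientations are given as [roll, pitch, yaw] about the fixed x, y, z axes, in that order (R = Rz(yaw) Ry(pitch) Rx(roll)).
In Python, from bench import manip, imaging, workorder gives the robot as it stands. The module is installed in compiled form; this text tells all that it offers.
- The arm moves only by the tool step_arm, never from a script. Its argument "moves" is a list of rows, each a list of 3 entries, a list of its own where there are three numbers: the turn, a rotation vector about the tool's x, y, z in degrees, then the shift along the tool's x, y, z in cm, then the finger opening in cm, from 0 to 8.54. A call has 1 to 10 rows; each row shifts and turns the commanded pose from where the row before left it, along the tool's axes as they then stand; what a row does not reach is not made up. A row lasts 1/12 s, in which the tool goes at most 41.7 mm and 7.16 degrees, less where a joint would pass 70% of its speed; a pose out of reach is approached as far as the arm can. A call with a gripper value outside its range is refused whole. The fingers move at their own pace and stop on an object; "force" is the grip in N (left out, the last holds). Time passes only in rows, so rows that do not move let the fingers close. It gives the time, the measured TCP pose, the force and the opening at its end, in the units of the state.
- manip.get_state(): the state, without advancing time (a new reading comes with each control period).
- imaging.read_camera(name): name is "scene" or "side" or "wrist"; returns a dict with "image" (420x560x3 uint8, red, green, blue), "intrinsics" (3x3 intrinsics, pixels), "R" (3x3) and "t" (3): a world point X has camera coordinates R X + t. Camera axes: x right, y down, z forward; pixel columns grow to the right and rows downward; lengths in m; the calibration is good to about 2 mm. A picture is of the moment at which its call begins. There is no depth.
- workorder.hand_in(): hands the job in, once; it reports no verdict.
The state is a dict: "t": time; "joint_positions": joint angles; "joint_vel": joint speeds; "joint_efforts": joint torques, N m; "tool_pos": TCP position; "tool_rot": TCP orientation; "ft_force": force on the tool from outside, world axes, zero at the start; "moment": the same for the moment, N m; "gripper_width": finger opening in m.
Only numpy, scipy, OpenCV 4.12 (cv2) and the standard library are available. Lean on these libraries where they do the work, as an engineer would, in place of code of your own. Each camera call takes 0.05 s, during which the arm holds its last target.

## Task

Take the filter unit out of service. Shut the supply valve (blue handle), then pull the red vent bung out of its port and put it in the blue tray of nuts; then open the drain valve (yellow handle), and only then slide every filter element up out of its slot and lay it in the steel wash tray. When all of them are in the wash tray, shut the drain valve again; turn each valve right up to its stop, leave the supply shut, and do not disturb the tape measure, spanner and marker lying about.

Things in the scene. Friction and masses are not known exactly. Their poses are not given: they have to be found in the camera images.
- filter_unit: Grey bench filter unit, fixed. Origin on the bench under the middle of its tank; at yaw 0 its x points away from the robot, y to the left. Tank 76 (x) x 172 (y) x 75 mm high, inner floor at z = 8 mm, open on top, four slots at y = -54, -18, 18, 54 mm (each 11 mm in y, 63 mm in x), some of which may be empty. Pipes along x at y = +125 mm (supply) and -125 mm (drain), top under z = 56 mm.
- supply_valve (a joint): Angle (rad) of the supply valve's blue handle, on the unit's +y side, about its upright stem. 0 = in line with the pipe, pointing to the unit's -x: open. 1.571 = across the pipe, pointing outward to the unit's +y: shut. Hard stops at both; friction about 0.2 N m, stays where left. Starts open, within about 0.1 of the stop.
- drain_valve (a joint): The same for the drain valve's yellow handle, on the unit's -y side. 0 = in line with the pipe, pointing to the unit's -x: open. 1.571 = across the pipe, pointing outward to the unit's -y: shut. Hard stops at both; friction about 0.2 N m. Starts shut, within about 0.1 of the stop.
- supply_valve_pivot (a point): Point on the axis of the supply valve's stem, at the mid-height of the handle (z = 75 mm).
- supply_valve_grip (a point): Point on the supply handle 65 mm from the stem axis, at mid-height of the blue sleeve. The sleeve is 58 mm long (27 to 85 mm from the axis), 15 mm wide and 20 mm high (z = 65 to 85 mm), free beneath.
- drain_valve_pivot (a point): Point on the axis of the drain valve's stem, at the mid-height of the handle (z = 75 mm).
- drain_valve_grip (a point): Point on the drain handle 65 mm from the stem axis, at mid-height of the yellow sleeve; same sizes as the blue one.
- vent_bung: Red bung, 70 mm long, 50 g. Origin at the bottom of its stem, z along it to the head. Rubber stem 22 mm across (z 0 to 28 mm), flange 34 mm across (28 to 34), round grip 26 mm across (34 to 70). Pressed into the vent port at the start, flange on the boss. Pulling it straight takes some 12 to 20 N, less if rocked about 0.1 rad each way along the unit's y; free once raised 30 mm.
- vent_port (a point): Mouth of the vent port, where the bung sits at the start: top centre (z = 50 mm) of a grey boss 56 (x) x 60 (y) mm in front of the tank. Two spring lips, on the unit's +y and -y sides of its 25 mm throat, clamp the stem.
- bung_center (a point): Middle of the bung's length, 35 mm from the bottom of the stem.
- nut_tray: Loose shallow blue plastic tray, 114 (x) x 170 (y) x 28 mm, with nuts fixed in its floor (floor uneven, up to 8 mm high). Origin at the centre of its underside.
- wash_tray: Loose open steel tray, 220 (x) x 310 (y) x 40 mm, walls and floor 5 mm thick, empty, 0.9 kg. Origin at the centre of its underside.
- element_1: Filter element (2 to 4 of four are present; absent ones read None from the start): flat plate, orange frame, grey screen, 60 (x, width) x 8 (y, thickness) x 120 mm (z, height), 120 g. Origin at the centre of its lower edge. Starts upright in a slot, lower edge 8 mm and top 128 mm above the bench, x along the unit's x.
- element_2: Filter element (2 to 4 of four are present; absent ones read None from the start): flat plate, orange frame, grey screen, 60 (x, width) x 8 (y, thickness) x 120 mm (z, height), 120 g. Origin at the centre of its lower edge. Starts upright in a slot, lower edge 8 mm and top 128 mm above the bench, x along the unit's x.
- element_3: Filter element (2 to 4 of four are present; absent ones read None from the start): flat plate, orange frame, grey screen, 60 (x, width) x 8 (y, thickness) x 120 mm (z, height), 120 g. Origin at the centre of its lower edge. Starts upright in a slot, lower edge 8 mm and top 128 mm above the bench, x along the unit's x.
- element_4: Filter element (2 to 4 of four are present; absent ones read None from the start): flat plate, orange frame, grey screen, 60 (x, width) x 8 (y, thickness) x 120 mm (z, height), 120 g. Origin at the centre of its lower edge. Starts upright in a slot, lower edge 8 mm and top 128 mm above the bench, x along the unit's x.
- element_1_center (a point): Middle of element_1, 60 mm from its lower edge.
- element_2_center (a point): Middle of element_2, 60 mm from its lower edge.
- element_3_center (a point): Middle of element_3, 60 mm from its lower edge.
- element_4_center (a point): Middle of element_4, 60 mm from its lower edge.
- tape_measure: Yellow tape measure, 64 x 69 x 32 mm, a bystander; origin at the centre of its underside.
- spanner: Steel spanner 172 mm long along its y, 9 mm high, a bystander; origin at the centre of its underside.
- marker: White and black marker 137 mm long along its y, 17 mm thick, a bystander; origin at the centre of its underside.
Not all that is in view belongs to the job. What is meant by the vent_bung is not turquoise, and is the larger of those in its own colour.

How it is judged:
By the outcome, as a careful person would: the job done as asked, in the order asked, and still so for the second after the job is handed in, with the robot touching nothing.
Of element_1, element_2, element_3, element_4 only 2 to 4 are there at a start; the rules pass over those that are not, and their reading is None.
At some moment in a run one of wash_tray, nut_tray may be knocked a few centimetres aside while the robot is not near it.
Once in a run the grip may slacken for a moment while it holds something.
It also fails if it takes over 210 s, if anything falls off the work surface, if the arm or the gripper's body presses on something with over 40 N, if the wrist force passes 120 N, or if a joint passes its speed limit or range.

## Working session

There is one attempt and no reset: what is moved stays moved. The work goes in short steps, Python scripts to look and compute and a tool call to move; the robot and the scene stay as the last step left them, time stands still between calls to the robot, and variables do not carry over. Pictures are saved under pics/ and viewed, and the job is handed in when it is done.

Besides the shell and the picture viewer there is one more tool, called by a JSON object that holds its "method" and its "body". step_arm: Moves the arm, as the interface text tells. Its arguments: {"type":"object","properties":{"moves":{"type":"array"},"force":{"type":"number"}},"required":["moves"]}

```bash
mkdir -p pics; ls
python3 - <<'E'
from bench import manip, imaging, workorder
import cv2
print(manip.get_state())
for n in ["scene","side","wrist"]:
    c=imaging.read_camera(n); cv2.imwrite(f"pics/{n}0.png",c["image"][:,:,::-1]); print(n,c["intrinsics"],c["R"],c["t"])
E
```

```text
pics
{'t': 0.0, 'joint_positions': array([  1.93818629,  39.5330696 , -11.14390528,  89.74576374,
         9.01179102,  51.70779909, -12.32387672]), 'joint_vel': array([-0.02182514,  0.05075618,  0.05193756, -0.05738006, -0.02418107,
        0.06364079, -0.09137719]), 'joint_efforts': array([ 1.13546095e-03, -5.39627159e+01, -1.26661520e+00, -1.58547074e+01,
        9.07521317e-03,  9.41080711e-03,  5.53111545e-05]), 'tool_pos': array([ 6.24668687e-01, -4.97290099e-05,  4.03880420e-01]), 'tool_rot': array([-1.79895346e+02,  7.38696637e-03,  9.00025730e+01]), 'ft_force': array([ 0.36623355, -0.07725332, -0.29713729]), 'moment': array([ 0.02352335, -0.02311616, -0.0293156 ]), 'gripper_width': 0.08536438322673787}
scene [[453.83771592   0.         283.70623575]
 [  0.         453.83771592 211.11515897]
 [  0.           0.           1.        ]] [[-0.68437969 -0.72885355 -0.01992324]
 [-0.44989275  0.44362835 -0.7751067 ]
 [ 0.57377778 -0.52150397 -0.63151617]] [0.39783914 0.27609344 0.90148803]
side [[456.3956084    0.         282.37029909]
 [  0.         456.3956084  207.85034835]
 [  0.           0.           1.        ]] [[ 0.51580638 -0.85667877  0.00672723]
 [-0.64990032 -0.3963972  -0.64845882]
 [ 0.55818756  0.33010717 -0.76122001]] [-0.25006003  0.42907618  0.87111673]
wrist [[345.46033269   0.         284.85248462]
 [  0.         345.46033269 216.26924237]
 [  0.           0.           1.        ]] [[ 9.99998688e-01  9.11946021e-04 -1.33894296e-03]
 [ 1.26569778e-03 -9.55686864e-01  2.94382431e-01]
 [-1.01114931e-03 -2.94383739e-01 -9.55686764e-01]] [-0.624799   -0.0389389   0.37973535]
```

View pics/scene0.png

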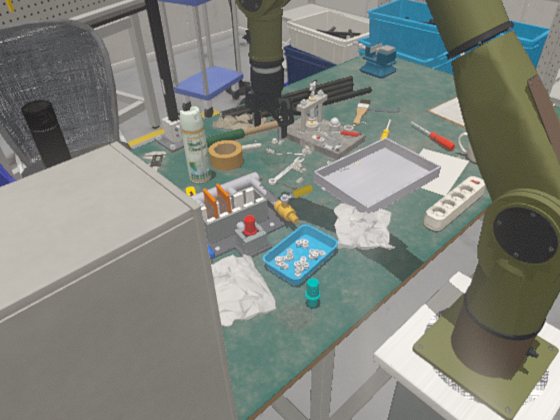

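View pics/side0.png

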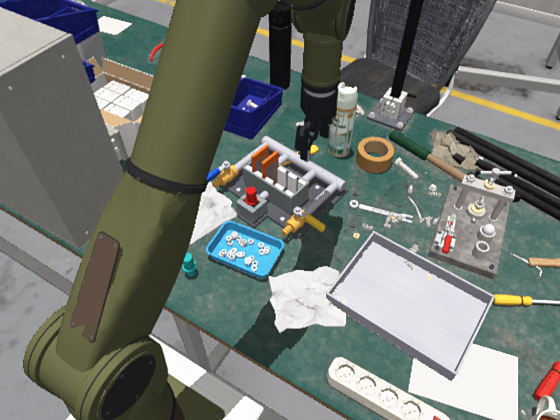

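View pics/wrist0.png

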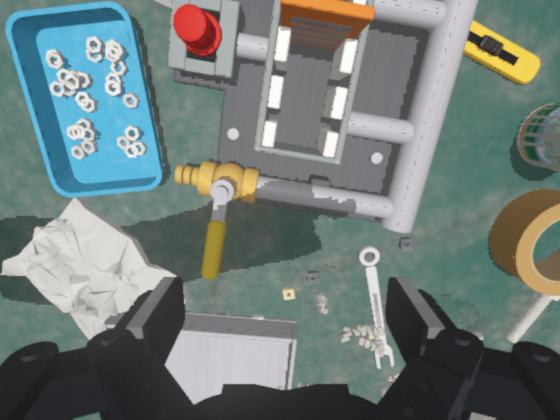

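```bash
cat > h.py <<'E'
from bench import manip, imaging, workorder
import numpy as np, cv2
from scipy.spatial.transform import Rotation as Ro
def cam(n,save=None):
    c=imaging.read_camera(n)
    if save: cv2.imwrite(f"pics/{save}.png",c["image"][:,:,::-1])
    return c
def crop(c,x0,y0,x1,y1,name,s=4):
    im=c["image"][y0:y1,x0:x1,::-1]; cv2.imwrite(f"pics/{name}.png",cv2.resize(im,None,fx=s,fy=s,interpolation=cv2.INTER_CUBIC))
def ray(c,u,v):
    d=np.linalg.inv(c["intrinsics"])@[u,v,1.]; R=c["R"]
    return -R.T@c["t"], R.T@d
def onz(c,u,v,z):
    o,d=ray(c,u,v); return o+d*(z-o[2])/d[2]
def proj(c,X):
    p=c["intrinsics"]@(c["R"]@np.asarray(X,float)+c["t"]); return p[:2]/p[2]
def tri(*obs):
    A=np.zeros((3,3));b=np.zeros(3)
    for c,u,v in obs:
        o,d=ray(c,u,v); d=d/np.linalg.norm(d); P=np.eye(3)-np.outer(d,d); A+=P;b+=P@o
    X=np.linalg.solve(A,b); return X,[proj(c,X)-[u,v] for c,u,v in obs]
def st():
    s=manip.get_state(); r=Ro.from_euler('xyz',s["tool_rot"],degrees=True)
    return s,np.array(s["tool_pos"]),r
def show():
    s,p,r=st(); print("t%.2f"%s["t"],"pos",p.round(4),"rot",np.round(s["tool_rot"],2),"F",np.round(s["ft_force"],1),"M",np.round(s["moment"],2),"w",round(s["gripper_width"],4))
def go(gp,rpy,off=0.155):
    """delta in tool frame to bring grasp point to gp with orientation rpy"""
    s,p,r=st(); r2=Ro.from_euler('xyz',rpy,degrees=True)
    tcp=np.array(gp)-r2.apply([0,0,off])
    d=r.inv().apply(tcp-p)*100; rv=(r.inv()*r2).as_rotvec(degrees=True)
    print("shift cm (current tool axes)",d.round(2),"turn",rv.round(2), "in new axes",(r2.inv().apply(tcp-p)*100).round(2)); return d,rv
E
python3 - <<'E'
from h import *
c=cam("scene"); crop(c,180,160,350,310,"sc1"); c=cam("side");crop(c,170,120,360,290,"sd1")
show()
E
```

```text
t0.25 pos [ 0.6249 -0.      0.4043] rot [-179.95    0.     90.  ] F [-1.2 -0.  -0.8] M [-0.03 -0.   -0.03] w 0.0851
```

View pics/sc1.png

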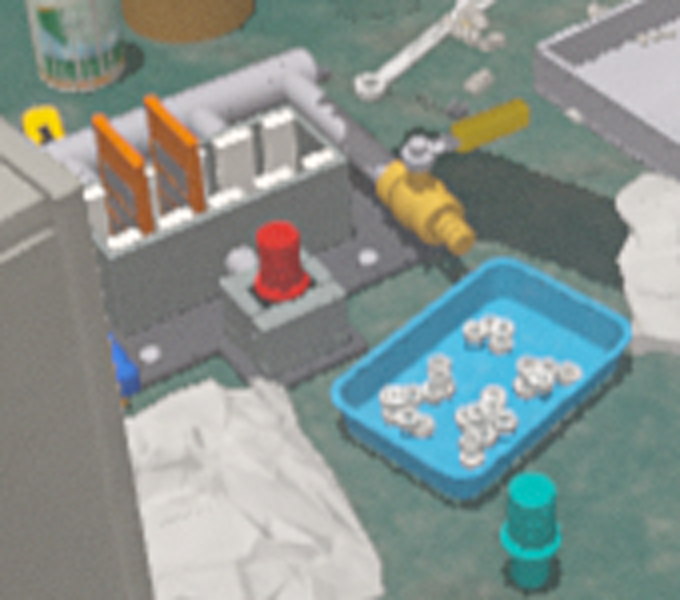

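View pics/sd1.png

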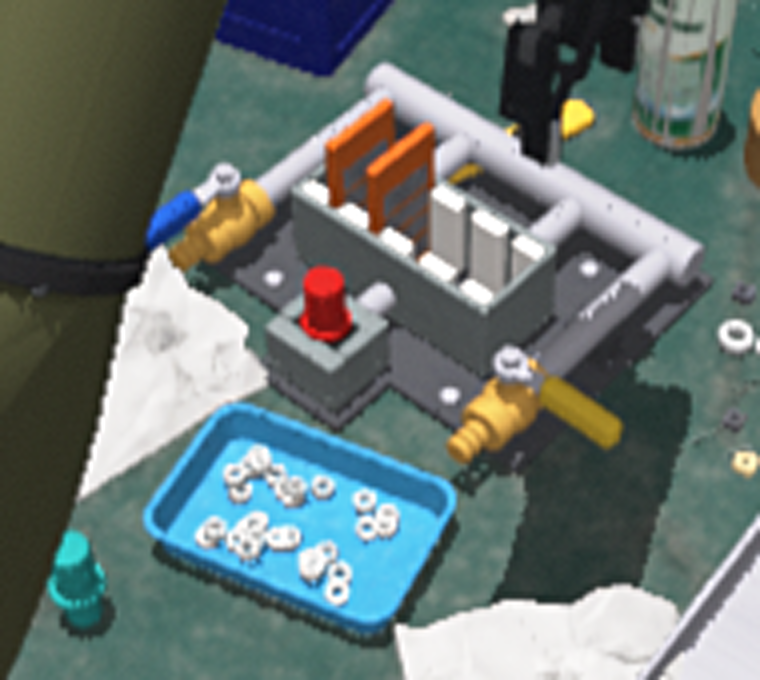

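{"method": "step_arm", "body": {"moves": [[[0, 0, 0], [3, -1, -2], 8.5], [[0, 0, 0], [3, -1, -2], 8.5], [[0, 0, 0], [3, -1, -2], 8.5], [[0, 0, 0], [3, -1, -2], 8.5], [[0, 0, 0], [0, 0, 0], 8.5], [[0, 0, 0], [0, 0, 0], 8.5], [[0, 0, 0], [0, 0, 0], 8.5]]}}

```text
t: 0.83
tool_pos: [0.5849, 0.1195, 0.4845]
tool_rot: [-180.0, 0.1, 90.0]
ft_force: [0.6, -0.4, 0.6]
gripper_width: 0.0852
```

Run:
```python
from h import *
c=cam("wrist","w1"); print(-c["R"].T@c["t"]); show()
c=cam("side","side1");cam("scene","scene1")
```

```text
[0.58554572 0.19458765 0.45395211]
t0.88 pos [0.5851 0.1186 0.484 ] rot [-1.7994e+02  1.0000e-01  8.9900e+01] F [0.9 1.  0.1] M [-0.08  0.04 -0.03] w 0.0848
```

View pics/w1.png

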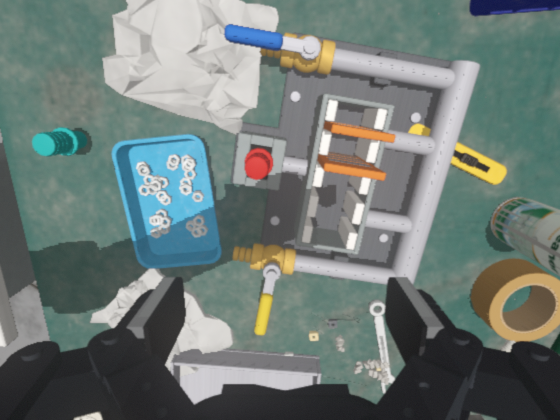

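View pics/side1.png

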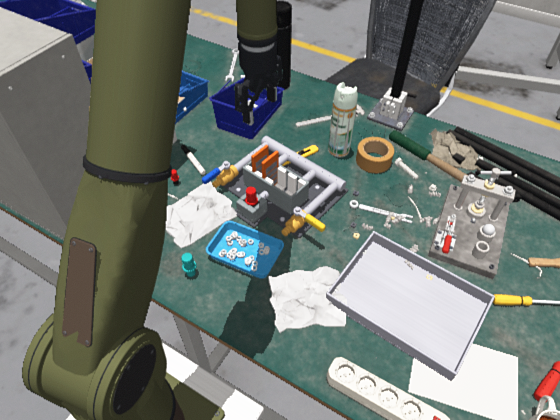

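Run:
```python
from h import *
c=cam("wrist"); crop(c,215,20,465,170,"w1a",3);crop(c,215,140,465,345,"w1b",3)
```

```text
(no output)
```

View pics/w1a.png

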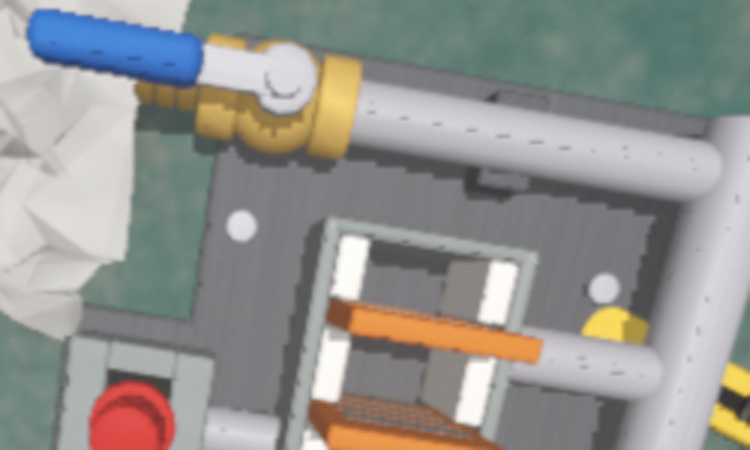

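View pics/w1b.png

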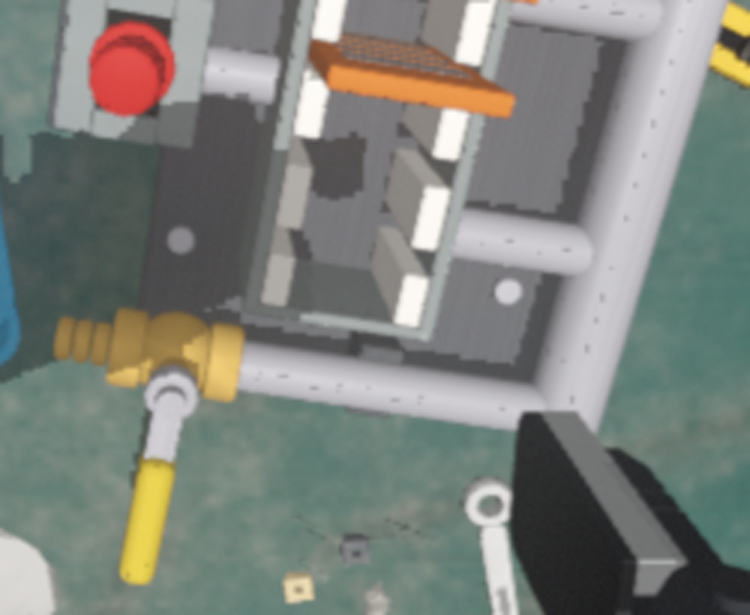

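Run:
```python
from h import *
from scipy.optimize import least_squares
c=cam("wrist")
P=[(326.7,93.3),(394,105.7),(296.7,245),(358.3,252.3)]
L=[(-38,86),(38,86),(-38,-86),(38,-86)]
X=np.array([onz(c,*p,0.075)[:2] for p in P]); print(X)
def f(q): 
    R=np.array([[np.cos(q[2]),-np.sin(q[2])],[np.sin(q[2]),np.cos(q[2])]])
    return ((np.array(L)/1000@R.T+q[:2])-X).ravel()
s=least_squares(f,[0.6,0.2,-.15]); q=s.x; print(q,np.degrees(q[2]),f(q).round(4))
yaw=q[2];R=np.array([[np.cos(yaw),-np.sin(yaw)],[np.sin(yaw),np.cos(yaw)]])
loc=lambda w:R.T@(w[:2]-q[:2])
for n,u,v,z in [("sup stem",215+285/3,20+75/3,.090),("drain stem",215+172/3,140+390/3,.090),("bluetip",215+30/3,20+33/3,.085),("yeltip",215+137/3,140+580/3,.085),("bungtop",215+127/3,140+75/3,.092)]:
    w=onz(c,u,v,z); print(n,w,loc(w))
si=cam("side");sc=cam("scene")
print(tri((si,170+513/4,120+360/4),(sc,180+418/4,160+150/4),(c,215+172/3,140+390/3)))
print(tri((si,251,189),(sc,249.3,218)))
for y in (.054,.018):
  for x in (-.03,.03):
    w=R@[x,y]+q[:2]; print(proj(c,[*w,.128]),proj(si,[*w,.128]))
```

```text
[[0.62881809 0.2094725 ]
 [0.69939777 0.19716379]
 [0.59927797 0.04124034]
 [0.67229669 0.03186763]]
[ 0.64994763  0.11993606 -0.16529127] -9.470491950529048 [-0.0022  0.0015  0.0022  0.0013 -0.001   0.0001  0.001  -0.003 ]
sup stem [0.60969883 0.25233954 0.09      ] [-0.06148585  0.12397635]
drain stem [0.57083825 0.01625422 0.09      ] [-0.06097138 -0.11528534]
bluetip [0.52841214 0.26545888 0.085     ] [-0.14382329  0.12354201]
yeltip [ 0.5550149  -0.07298715  0.085     ] [-0.06189532 -0.20591396]
bungtop [0.55670846 0.13810469 0.092     ] [-0.09495782  0.00257946]
(array([0.57046293, 0.00733511, 0.07519106]), [array([-0.43075163,  0.53155337]), array([-0.56959016, -0.09856457]), array([0.21864485, 1.27525994])])
(array([0.55553198, 0.13665084, 0.09239718]), [array([-0.19782064,  0.67005213]), array([-0.4630266 , -0.57298127])])
[332.64824952 127.11681348] [252.59051164 156.3843247 ]
[396.50912513 138.07267057] [267.98311919 144.65321774]
[324.88800577 165.96994081] [262.89401577 162.72273652]
[386.77550879 176.24165203] [278.22365017 150.68704898]
```

```bash
cat >> h.py <<'E'
U=np.array([0.64995,0.11994]); YAW=-9.47
def u2w(x,y,z): 
    a=np.radians(YAW); return np.array([U[0]+np.cos(a)*x-np.sin(a)*y,U[1]+np.sin(a)*x+np.cos(a)*y,z])
def w2u(w):
    a=np.radians(YAW); d=np.asarray(w)[:2]-U; return np.array([np.cos(a)*d[0]+np.sin(a)*d[1],-np.sin(a)*d[0]+np.cos(a)*d[1]])
E
python3 - <<'E'
from h import *
c=cam("wrist")
for u,v in [(30,33),(200,60)]: print(w2u(onz(c,215+u/3,20+v/3,.083)))
for u,v in [(137,580),(157,465)]: print(w2u(onz(c,215+u/3,140+v/3,.083)))
d,r=go(u2w(-0.0615-0.062,.125,.20),[180,0,170.5])
print(u2w(-0.0615-0.062,.125,.08))
E
```

```text
[-0.1444322  0.124951 ]
[-0.08928883  0.1261678 ]
[-0.06158129 -0.20644907]
[-0.06141454 -0.15156165]
shift cm (current tool axes) [14.41 -3.65 12.93] turn [-4.000e-02 -1.000e-02 -8.055e+01] in new axes [ 5.97 13.61 12.93]
[0.54869947 0.26355608 0.08      ]
```

{"method": "step_arm", "body": {"moves": [[[0, 0, 0], [2.4, -0.6, 2.15], 8.5], [[0, 0, 0], [2.4, -0.6, 2.15], 8.5], [[0, 0, 0], [2.4, -0.6, 2.15], 8.5], [[0, 0, 0], [2.4, -0.6, 2.15], 8.5], [[0, 0, 0], [2.4, -0.6, 2.15], 8.5], [[0, 0, 0], [2.4, -0.6, 2.15], 8.5], [[0, 0, -6], [0, 0, 0], 8.5], [[0, 0, -6], [0, 0, 0], 8.5], [[0, 0, -6], [0, 0, 0], 8.5], [[0, 0, -6], [0, 0, 0], 8.5]]}}

```text
t: 2.07
tool_pos: [0.5491, 0.2641, 0.3554]
tool_rot: [-180.0, 0.0, 114.3]
ft_force: [0.0, -0.6, 0.0]
gripper_width: 0.0853
```

{"method": "step_arm", "body": {"moves": [[[0, 0, -6], [0, 0, 0], 5], [[0, 0, -6], [0, 0, 0], 5], [[0, 0, -6], [0, 0, 0], 5], [[0, 0, -6], [0, 0, 0], 5], [[0, 0, -6], [0, 0, 0], 5], [[0, 0, -6], [0, 0, 0], 5], [[0, 0, -6], [0, 0, 0], 5], [[0, 0, -6], [0, 0, 0], 5], [[0, 0, -6], [0, 0, 0], 5], [[0, 0, -2.5], [0, 0, 0], 5]]}}

```text
t: 2.9
tool_pos: [0.5493, 0.2636, 0.3555]
tool_rot: [180.0, -0.0, 170.7]
ft_force: [0.1, -0.6, 0.6]
gripper_width: 0.0498
```

Run:
```python
from h import *
show(); print(manip.get_state()["joint_positions"].round(0))
go(u2w(-0.0615-0.062,.125,.08),[180,0,170.5])
c=cam("wrist","w2")
```

```text
t2.90 pos [0.5493 0.2636 0.3555] rot [ 1.8000e+02 -1.0000e-02  1.7073e+02] F [ 0.1 -0.6  0.6] M [ 0.   -0.02 -0.05] w 0.0498
[-12.  44. -33.  95.  30.  50.  24.]
shift cm (current tool axes) [ 6.000e-02 -1.000e-02  1.205e+01] turn [ 0.   -0.01  0.23] in new axes [ 0.06 -0.02 12.05]
```

View pics/w2.png

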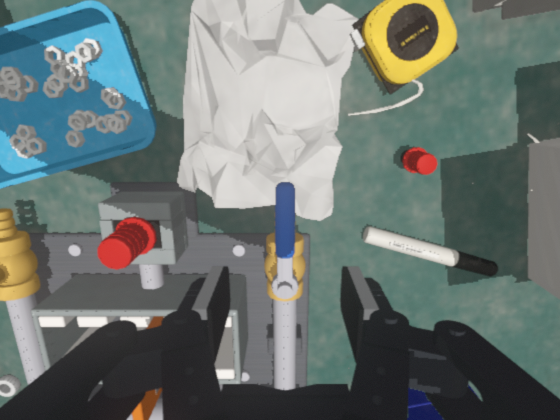

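{"method": "step_arm", "body": {"moves": [[[0, 0, 0], [0, 0, 3], 4.5], [[0, 0, 0], [0, 0, 3], 4.5], [[0, 0, 0], [0, 0, 3], 4.5], [[0, 0, 0], [0, 0, 2], 4.5], [[0, 0, 0], [0, 0, 1], 4.5], [[0, 0, 0], [0, 0, 0], 1], [[0, 0, 0], [0, 0, 0], 1], [[0, 0, 0], [0, 0, 0], 1], [[0, 0, 0], [0, 0, 0], 1], [[0, 0, 0], [0, 0, 0], 1]], "force": 30}}

```text
t: 3.78
tool_pos: [0.5493, 0.264, 0.2368]
tool_rot: [179.9, 0.1, 170.4]
ft_force: [-0.9, -1.1, -0.1]
gripper_width: 0.0146
```

{"method": "step_arm", "body": {"moves": [[[0, 0, 0], [0, 0, 0], 1], [[0, 0, 0], [0, 0, 0], 1], [[0, 0, 0], [0, 0, 0], 1]]}}

```text
t: 4.03
tool_pos: [0.5493, 0.2641, 0.2367]
tool_rot: [180.0, 0.1, 170.5]
ft_force: [-1.3, -0.8, 5.5]
gripper_width: 0.0142
```

Run:
```python
from h import *
show()
```

```text
t4.03 pos [0.5493 0.2641 0.2367] rot [1.7996e+02 8.0000e-02 1.7048e+02] F [-1.3 -0.8  5.5] M [-0.3   0.23 -0.22] w 0.0142
```

{"method": "step_arm", "body": {"moves": [[[0, 0, 6], [-0.03, 0.65, 0], 1], [[0, 0, 6], [-0.03, 0.65, 0], 1], [[0, 0, 6], [-0.03, 0.65, 0], 1], [[0, 0, 6], [-0.03, 0.65, 0], 1], [[0, 0, 6], [-0.03, 0.65, 0], 1]]}}

```text
t: 4.45
tool_pos: [0.5626, 0.2929, 0.2367]
tool_rot: [-180.0, 0.1, 140.2]
ft_force: [-0.3, -5.0, 6.3]
gripper_width: 0.0142
```

Run:
```python
from h import *
show(); s,p,r=st(); d=w2u(p)-[-0.0615,.125]; print(d,np.hypot(*d),np.degrees(np.arctan2(d[1],-d[0])))
```

```text
t4.45 pos [0.5626 0.2929 0.2367] rot [-1.7997e+02  1.1000e-01  1.4023e+02] F [-0.3 -5.   6.3] M [-0.77  0.08  0.  ] w 0.0142
[-0.05307436  0.03127844] 0.06160542548389837 30.51222525587274
```

{"method": "step_arm", "body": {"moves": [[[0, 0, 6], [-0.03, 0.65, 0], 1], [[0, 0, 6], [-0.03, 0.65, 0], 1], [[0, 0, 6], [-0.03, 0.65, 0], 1], [[0, 0, 6], [-0.03, 0.65, 0], 1], [[0, 0, 6], [-0.03, 0.65, 0], 1], [[0, 0, 6], [-0.03, 0.65, 0], 1], [[0, 0, 6], [-0.03, 0.65, 0], 1], [[0, 0, 6], [-0.03, 0.65, 0], 1], [[0, 0, 6], [-0.03, 0.65, 0], 1]]}}

```text
t: 5.2
tool_pos: [0.6139, 0.3148, 0.2366]
tool_rot: [-179.9, 0.2, 86.2]
ft_force: [-3.7, -5.4, 8.8]
gripper_width: 0.0141
```

{"method": "step_arm", "body": {"moves": [[[0, 0, 5], [-0.03, 0.55, 0], 1], [[0, 0, 3], [-0.0, 0.3, 0], 1], [[0, 0, 2], [0, 0.2, 0], 1], [[0, 0, 0], [0, 0, 0], 1]]}}

```text
t: 5.53
tool_pos: [0.6212, 0.3142, 0.2365]
tool_rot: [-179.6, 0.4, 76.8]
ft_force: [-11.4, -6.4, 15.9]
gripper_width: 0.0142
```

Run:
```python
from h import *
show(); s,p,r=st(); d=w2u(p)-[-0.0615,.125]; print(d,np.hypot(*d),np.degrees(np.arctan2(d[1],-d[0])))
```

```text
t5.53 pos [0.6212 0.3142 0.2365] rot [-179.6     0.43   76.79] F [-11.4  -6.4  15.9] M [-1.31  2.32  1.41] w 0.0142
[0.00113937 0.06186707] 0.06187755791101621 91.05506024571743
```

{"method": "step_arm", "body": {"moves": [[[0, 0, 0], [0, 0, 0], 4], [[0, 0, 0], [0, 0, 0], 4], [[0, 0, 0], [0, 0, 0], 4], [[0, 0, 0], [0, 0, 0], 4], [[0, 0, 0], [0, 0, -3], 4], [[0, 0, 0], [0, 0, -3], 4], [[0, 0, 0], [0, 0, -4], 6], [[0, 0, 0], [0, 0, -4], 6], [[0, 0, 0], [0, 0, 0], 6], [[0, 0, 0], [0, 0, 0], 6]]}}

```text
t: 6.37
tool_pos: [0.6252, 0.3152, 0.3791]
tool_rot: [179.7, -0.3, 76.5]
ft_force: [-0.7, 0.2, -0.8]
gripper_width: 0.06
```

Run:
```python
from h import *
show(); c=cam("wrist","w3")
go(u2w(-.095,0.0015,.20),[180,0,80.5])
```

```text
t6.37 pos [0.6252 0.3152 0.3791] rot [179.69  -0.29  76.49] F [-0.7  0.2 -0.8] M [-0.03  0.03 -0.02] w 0.06
shift cm (current tool axes) [-18.87  -2.46   2.12] turn [ 0.09 -0.08 -4.  ] in new axes [-18.65  -3.76   2.15]
```

View pics/w3.png

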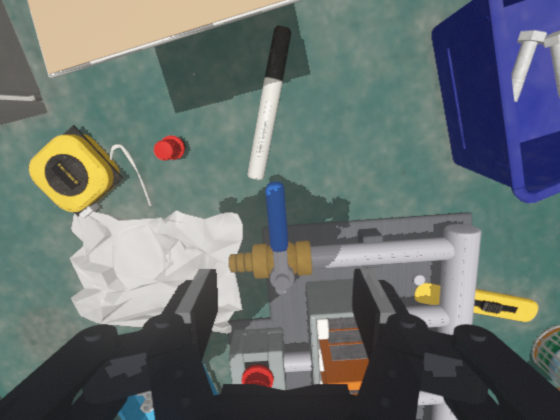

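{"method": "step_arm", "body": {"moves": [[[0, 0, -4], [-3.1, -0.41, 0.35], 6], [[0, 0, 0], [-3.1, -0.63, 0.35], 5], [[0, 0, 0], [-3.1, -0.63, 0.35], 5], [[0, 0, 0], [-3.1, -0.63, 0.35], 5], [[0, 0, 0], [-3.1, -0.63, 0.35], 5], [[0, 0, 0], [-3.1, -0.63, 0.35], 5], [[0, 0, 0], [0, 0, 0], 5], [[0, 0, 0], [0, 0, 0], 5]]}}

```text
t: 7.08
tool_pos: [0.5555, 0.1354, 0.353]
tool_rot: [-179.8, 0.2, 80.3]
ft_force: [0.8, 0.3, 0.9]
gripper_width: 0.0502
```

Run:
```python
from h import *
show(); c=cam("wrist","w4");  si=cam("side"); crop(si,150,100,350,300,"sd4",3)
go(u2w(-.095,0.0015,.078),[180,0,80.5])
```

```text
t7.08 pos [0.5555 0.1354 0.353 ] rot [-179.79    0.18   80.29] F [0.8 0.3 0.9] M [ 0.03  0.01 -0.01] w 0.0502
shift cm (current tool axes) [-0.17  0.06 12.07] turn [-0.08 -0.03  0.05] in new axes [-0.17  0.04 12.07]
```

View pics/w4.png

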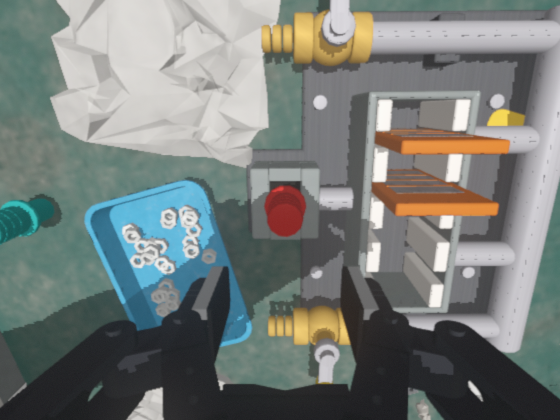

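View pics/sd4.png

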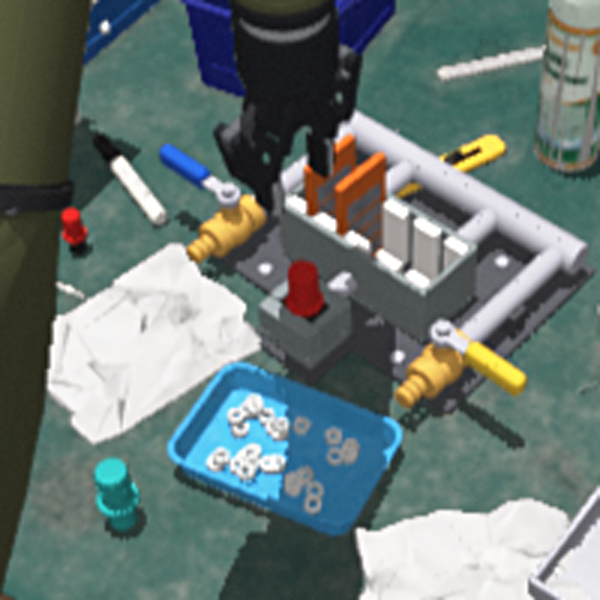

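{"method": "step_arm", "body": {"moves": [[[0, 0, 0], [-0.17, 0.05, 2.5], 4.6], [[0, 0, 0], [0, 0, 2.5], 4.6], [[0, 0, 0], [0, 0, 2.5], 4.6], [[0, 0, 0], [0, 0, 2.5], 4.6], [[0, 0, 0], [0, 0, 1.3], 4.6], [[0, 0, 0], [0, 0, 0.7], 4.6], [[0, 0, 0], [0, 0, 0], 4.6]]}}

```text
t: 7.77
tool_pos: [0.5561, 0.1375, 0.2328]
tool_rot: [-179.8, 0.0, 80.6]
ft_force: [0.2, 0.3, -0.0]
gripper_width: 0.0461
```

Run:
```python
from h import *
show(); c=cam("wrist");s=cam("side"); crop(c,180,150,390,350,"w5",3); crop(s,200,120,320,240,"s5",4)
```

```text
t7.77 pos [0.5561 0.1375 0.2328] rot [-1.7985e+02  2.0000e-02  8.0620e+01] F [ 0.2  0.3 -0. ] M [0.   0.01 0.03] w 0.0461
```

View pics/w5.png

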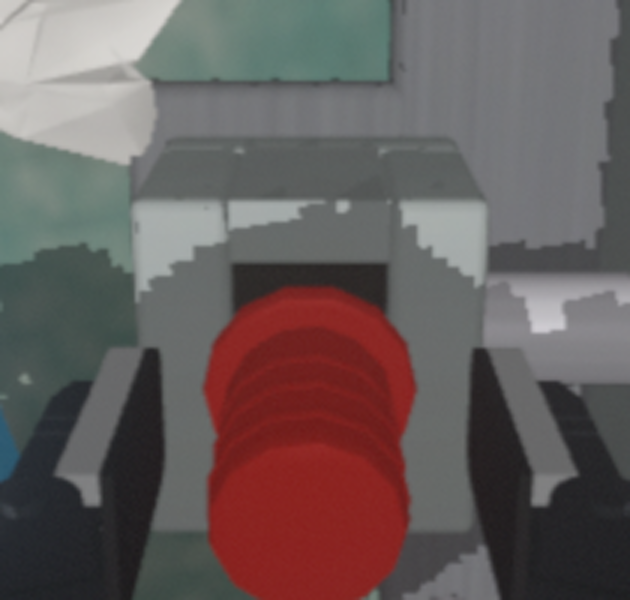

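View pics/s5.png

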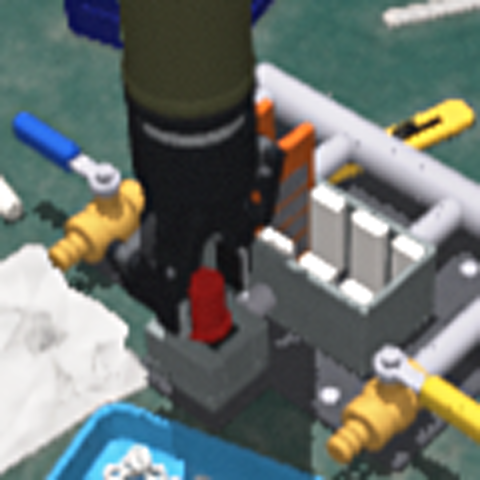

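{"method": "step_arm", "body": {"moves": [[[0, 0, 0], [0, 0, 0], 1.5], [[0, 0, 0], [0, 0, 0], 1.5], [[0, 0, 0], [0, 0, 0], 1.5], [[0, 0, 0], [0, 0, 0], 1.5], [[0, 0, 0], [0, 0, 0], 1.5], [[0, 0, 0], [0, 0, 0], 1.5]], "force": 80}}

```text
t: 8.37
tool_pos: [0.5554, 0.1369, 0.236]
tool_rot: [-179.9, -0.0, 80.6]
ft_force: [-4.7, 0.1, 5.3]
gripper_width: 0.0242
```

{"method": "step_arm", "body": {"moves": [[[0, 0, 0], [0, 0, -0.4], 1.5], [[0, 0, 0], [0, 0, -0.4], 1.5], [[0, 0, 0], [0, 0, -0.5], 1.5], [[0, 0, 0], [0, 0, -0.5], 1.5], [[0, 0, 0], [0, 0, -0.5], 1.5], [[0, 0, 0], [0, 0, -0.5], 1.5]]}}

```text
t: 8.87
tool_pos: [0.5563, 0.1361, 0.2629]
tool_rot: [-180.0, 0.0, 80.5]
ft_force: [-1.8, 1.4, -3.4]
gripper_width: 0.0239
```

Run:
```python
from h import *
show(); s=cam("side"); crop(s,200,120,320,240,"s6",4)
```

```text
t8.87 pos [0.5563 0.1361 0.2629] rot [-1.7995e+02  2.0000e-02  8.0500e+01] F [-1.8  1.4 -3.4] M [0.04 0.09 0.03] w 0.0239
```

View pics/s6.png

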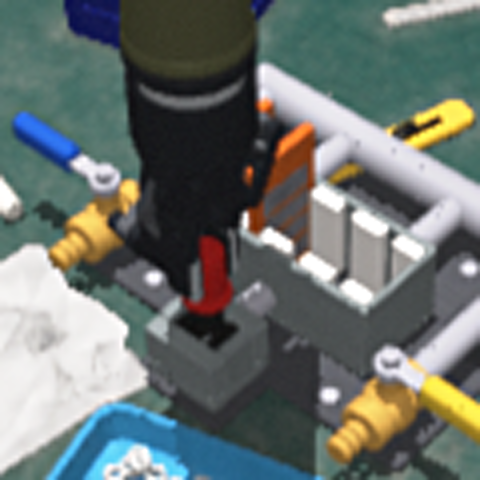

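{"method": "step_arm", "body": {"moves": [[[0, 0, 0], [0, 0, -0.6], 1.5], [[0, 0, 0], [0, 0, -1], 1.5], [[0, 0, 0], [0, 0, -2.5], 1.5], [[0, 0, 0], [0, 0, -2.5], 1.5], [[0, 0, 0], [0, 0, -3], 1.5], [[0, 0, 0], [0, 0, -3], 1.5], [[0, 0, 0], [0, 0, 0], 1.5], [[0, 0, 0], [0, 0, 0], 1.5]]}}

```text
t: 9.58
tool_pos: [0.5575, 0.136, 0.3925]
tool_rot: [179.6, -0.2, 80.5]
ft_force: [-0.4, 0.0, -0.6]
gripper_width: 0.0242
```

Run:
```python
from h import *
show(); cam("side","s7"); cam("wrist","w7"); cam("scene","sc7")
```

```text
t9.58 pos [0.5575 0.136  0.3925] rot [179.58  -0.18  80.46] F [-0.4  0.  -0.6] M [ 0.05 -0.01  0.02] w 0.0242
```

View pics/s7.png

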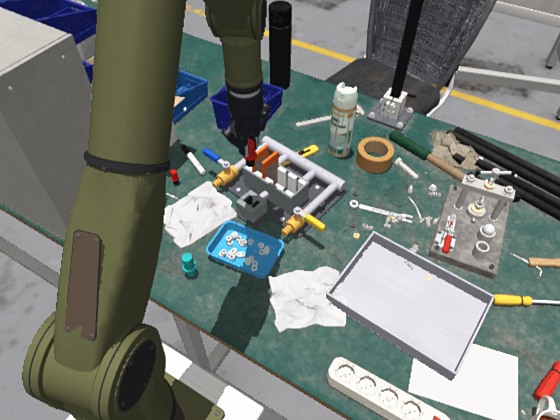

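View pics/w7.png

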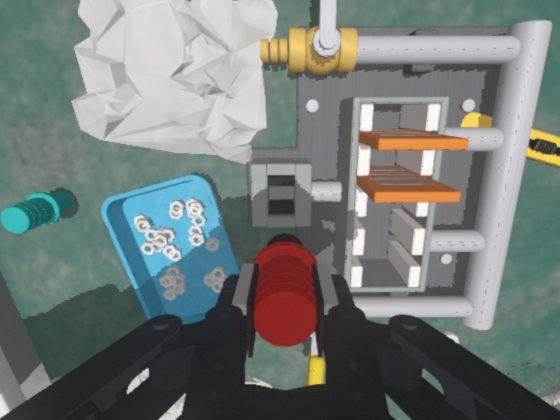

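View pics/sc7.png

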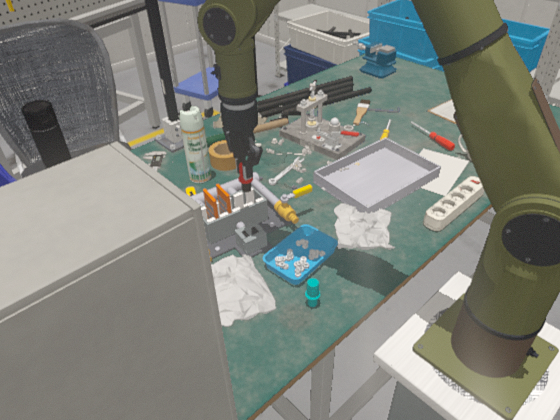

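Run:
```python
from h import *
s=cam("side"); crop(s,195,215,300,285,"s8",6); c=cam("scene"); crop(c,255,215,350,290,"sc8",6)
```

```text
(no output)
```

View pics/s8.png

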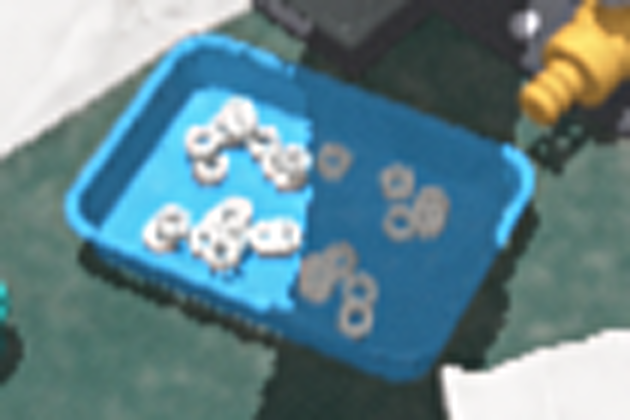

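View pics/sc8.png

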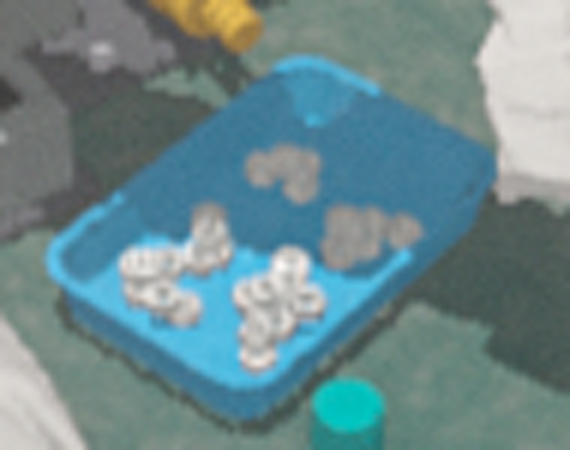

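Run:
```python
from h import *
s=cam("side"); c=cam("scene")
S=[(60,215),(185,25),(545,165),(425,365)]; C=[(232,400),(40,255),(300,45),(500,160)]
import itertools
a=np.array([onz(s,195+u/6,215+v/6,.028)[:2] for u,v in S]); b=np.array([onz(c,255+u/6,215+v/6,.028)[:2] for u,v in C])
print(a.round(3),b.round(3),a.mean(0),b.mean(0))
for q in (a,b): print([np.linalg.norm(q[i]-q[i-1]).round(3) for i in range(4)], np.degrees(np.arctan2(*(q[1]+q[0]-q[2]-q[3])[::-1])))
w=cam("wrist")
m=(a.mean(0)+b.mean(0))/2; print(m,proj(w,[*m,.0]))
```

```text
[[ 0.377  0.155]
 [ 0.484  0.17 ]
 [ 0.501 -0.   ]
 [ 0.394 -0.01 ]] [[ 0.375  0.162]
 [ 0.483  0.164]
 [ 0.5    0.   ]
 [ 0.392 -0.007]] [0.43870562 0.07873096] [0.437492  0.0797858]
[np.float64(0.165), np.float64(0.108), np.float64(0.171), np.float64(0.107)] 95.7431633268026
[np.float64(0.17), np.float64(0.107), np.float64(0.165), np.float64(0.108)] 95.96972049811988
[0.43809881 0.07925838] [188.68926723 250.70701638]
```

```bash
cat >> h.py <<'E'
def tilt(yaw,th):
    "tool-down yaw then rotate about tool y by -th (flange leans toward tool +x)"
    return (Ro.from_euler('xyz',[180,0,yaw],degrees=True)*Ro.from_rotvec([0,-th,0],degrees=True))
def goR(gp,r2,off=0.155):
    s,p,r=st(); tcp=np.array(gp)-r2.apply([0,0,off])
    print("tcp",tcp.round(3),"shift cur",(r.inv().apply(tcp-p)*100).round(2),"turn cur",(r.inv()*r2).as_rotvec(degrees=True).round(2),"shift in new axes",(r2.inv().apply(tcp-p)*100).round(2))
E
python3 - <<'E'
from h import *
a=np.radians(96); e=np.array([np.cos(a),np.sin(a),0]); C=np.array([.438,.079,0])
g=C+e*.0125
goR(g+[0,0,.20],tilt(96,0)); goR(g+[0,0,.20],tilt(96,55)); goR(g+[0,0,.20],tilt(-84,-55))
print(st()[0]["joint_positions"].round(0))
E
```

```text
tcp [0.437 0.091 0.355] shift cur [ -6.38 -11.06   3.31] turn cur [ -0.08   0.03 -15.5 ] shift in new axes [ -3.19 -12.37   3.29]
tcp [0.423 0.218 0.289] shift cur [  5.86 -14.45   9.92] turn cur [ -7.51 -54.63 -14.24] shift in new axes [ 13.56 -12.37  -2.11]
tcp [0.423 0.218 0.289] shift cur [  5.86 -14.45   9.92] turn cur [-76.6   10.54 147.23] shift in new axes [-13.56  12.37  -2.11]
[-14.  37.  -7. 100.   6.  44. -34.]
```

{"method": "step_arm", "body": {"moves": [[[0, 0, 0], [-1.2, -2.2, 0.6], 1.5], [[0, 0, 0], [-1.3, -2.2, 0.7], 1.5], [[0, 0, 0], [-1.3, -2.2, 0.7], 1.5], [[0, 0, 0], [-1.3, -2.2, 0.7], 1.5], [[0, 0, 0], [-1.3, -2.2, 0.6], 1.5], [[0, 0, -5], [0, 0, 0], 1.5], [[0, 0, -5], [0, 0, 0], 1.5], [[0, 0, -5.5], [0, 0, 0], 1.5], [[0, 0, 0], [0, 0, 0], 1.5]]}}

```text
t: 10.73
tool_pos: [0.4375, 0.0911, 0.3555]
tool_rot: [-180.0, -0.0, 96.1]
ft_force: [0.2, 0.5, -0.7]
gripper_width: 0.0237
```

{"method": "step_arm", "body": {"moves": [[[0, -5.5, 0], [1.49, 0, 0.07], 1.5], [[0, -5.5, 0], [1.49, 0, 0.07], 1.5], [[0, -5.5, 0], [1.49, 0, 0.07], 1.5], [[0, -5.5, 0], [1.49, 0, 0.07], 1.5], [[0, -5.5, 0], [1.49, 0, 0.07], 1.5], [[0, -5.5, 0], [1.49, 0, 0.07], 1.5], [[0, -5.5, 0], [1.49, 0, 0.07], 1.5], [[0, -5.5, 0], [1.49, 0, 0.07], 1.5], [[0, -5.5, 0], [1.49, 0, 0.07], 1.5], [[0, -5.5, 0], [1.49, 0, 0.07], 1.5]]}}

```text
t: 11.57
tool_pos: [0.4241, 0.2196, 0.2889]
tool_rot: [179.7, 55.2, 95.7]
ft_force: [-0.6, -0.4, -0.3]
gripper_width: 0.0242
```

Run:
```python
from h import *
a=np.radians(96); e=np.array([np.cos(a),np.sin(a),0]); C=np.array([.438,.079,0])
g=C+e*.0125
show(); print(st()[0]["joint_positions"].round(0))
goR(g+[0,0,.20],tilt(96,55));goR(g+[0,0,.06],tilt(96,55))
cam("side","s9"); cam("scene","sc9")
```

```text
t11.57 pos [0.4241 0.2196 0.2889] rot [179.65  55.17  95.73] F [-0.6 -0.4 -0.3] M [ 0.97  0.13 -0.02] w 0.0242
[-58.  53.  21. 113.  33.  56. -62.]
tcp [0.423 0.218 0.289] shift cur [-0.1  -0.08  0.15] turn cur [ 0.13  0.17 -0.15] shift in new axes [-0.1  -0.08  0.15]
tcp [0.423 0.218 0.149] shift cur [11.39 -0.13  8.14] turn cur [ 0.13  0.17 -0.15] shift in new axes [11.37 -0.08  8.18]
```

View pics/s9.png

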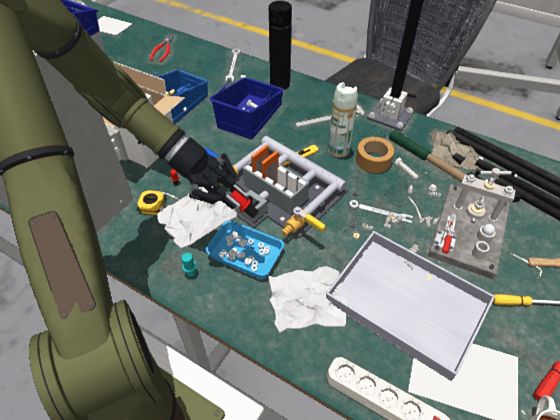

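View pics/sc9.png

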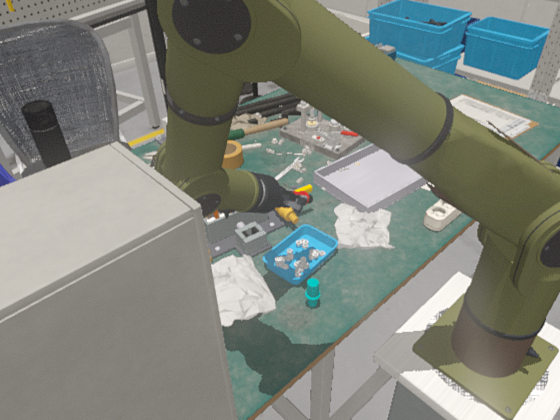

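Run:
```python
from h import *
s=cam("side");c=cam("scene")
print(onz(s,130,205,0),onz(s,160,345,0))
for z in (.1,.2,.3,.4,.5): print(z,onz(c,197,207,z),onz(s,115,100,z))
print(tri((s,55,25),(c,212,20)), tri((s,190,170),(c,210,195)))
```

```text
[0.40594066 0.43645766 0.        ] [0.14269809 0.10214921 0.        ]
0.1 [0.66838562 0.20742799 0.1       ] [0.6433133  0.68739975 0.1       ]
0.2 [0.55421939 0.26966251 0.2       ] [0.55770319 0.56651487 0.2       ]
0.3 [0.44005316 0.33189704 0.3       ] [0.47209309 0.44562999 0.3       ]
0.4 [0.32588693 0.39413156 0.4       ] [0.38648299 0.32474511 0.4       ]
0.5 [0.2117207  0.45636609 0.5       ] [0.30087288 0.20386023 0.5       ]
(array([0.32855611, 0.31879043, 0.60949495]), [array([ -1.93966271, -17.90197215]), array([11.47585445, 20.37685909])]) (array([0.48952591, 0.24710176, 0.21678496]), [array([  2.98173683, -17.03924267]), array([13.49693863, 14.85215463])])
```

Run:
```python
from h import *
s=cam("side"); crop(s,0,0,240,220,"s10",3)
w=cam("wrist","w10")
```

```text
(no output)
```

View pics/s10.png

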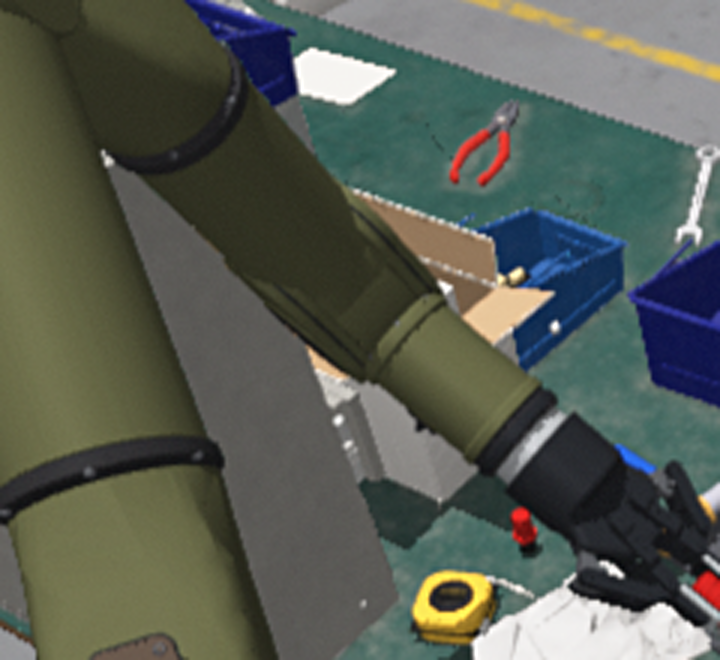

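View pics/w10.png

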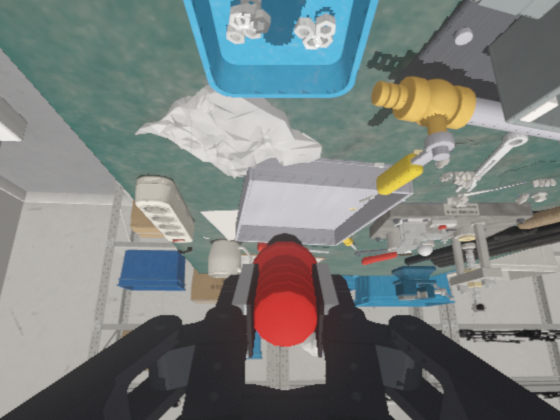

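{"method": "step_arm", "body": {"moves": [[[0, 5, 0], [-1.35, 0, 0.06], 1.5], [[0, 5, 0], [-1.35, 0, 0.06], 1.5], [[0, 5, 0], [-1.35, 0, 0.06], 1.5], [[0, 0, 0], [0.0, 0, 0], 1.5], [[0, 0, 0], [1.28, 0, 1.54], 1.5], [[0, 0, 0], [1.28, 0, 1.54], 1.5], [[0, 0, 0], [1.28, 0, 1.54], 1.5], [[0, 0, 0], [1.28, 0, 1.54], 1.5], [[0, 0, 0], [0, 0, 0], 1.5]]}}

```text
t: 12.62
tool_pos: [0.4265, 0.1905, 0.2368]
tool_rot: [-179.8, 40.1, 96.2]
ft_force: [-0.1, -0.2, -0.5]
gripper_width: 0.0238
```

Run:
```python
from h import *
a=np.radians(96); e=np.array([np.cos(a),np.sin(a),0]); C=np.array([.438,.079,0])
g=C+e*.002
show(); print(st()[0]["joint_positions"].round(0))
goR(g+[0,0,.066],tilt(96,40))
s=cam("side","s11"); crop(s,150,150,330,290,"s11",4); w=cam("wrist","w11")
```

```text
t12.62 pos [0.4265 0.1905 0.2368] rot [-179.78   40.08   96.15] F [-0.1 -0.2 -0.5] M [0.75 0.09 0.07] w 0.0238
[-51.  53.  18. 118.  33.  37. -63.]
tcp [0.427 0.18  0.185] shift cur [ 2.56 -0.    4.66] turn cur [-0.12  0.08  0.12] shift in new axes [ 2.55 -0.02  4.66]
```

View pics/s11.png

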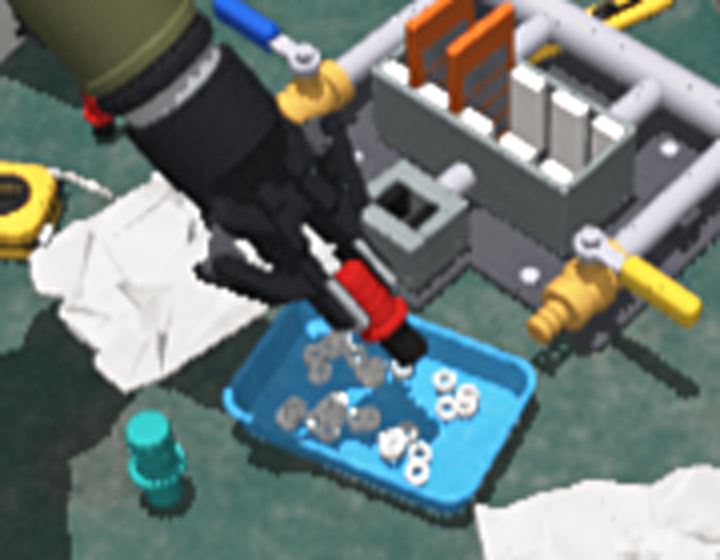

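View pics/w11.png

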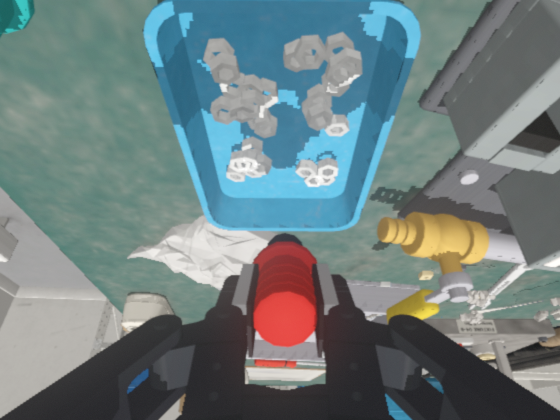

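{"method": "step_arm", "body": {"moves": [[[0, 0, 0], [0.65, 0, 1.2], 1.5], [[0, 0, 0], [0.65, 0, 1.2], 1.5], [[0, 0, 0], [0.5, 0, 0.9], 1.5], [[0, 0, 0], [0.35, 0, 0.6], 1.5], [[0, 0, 0], [0.25, 0, 0.4], 1.5], [[0, 0, 0], [0, 0, 0], 1.5]]}}

```text
t: 13.22
tool_pos: [0.428, 0.1811, 0.1906]
tool_rot: [-180.0, 40.0, 96.0]
ft_force: [-0.4, 0.1, -1.1]
gripper_width: 0.0239
```

Run:
```python
from h import *
show(); 
s=cam("side"); crop(s,150,150,330,290,"s12",4)
```

```text
t13.22 pos [0.428  0.1811 0.1906] rot [-179.98   40.02   96.01] F [-0.4  0.1 -1.1] M [ 0.75  0.11 -0.04] w 0.0239
```

View pics/s12.png

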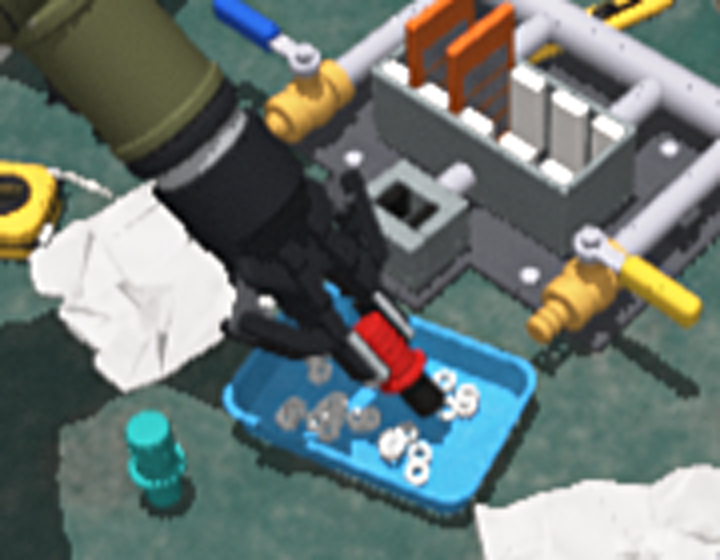

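{"method": "step_arm", "body": {"moves": [[[0, 0, 0], [0.26, 0, 0.31], 1.5], [[0, 0, 0], [0.26, 0, 0.31], 1.5], [[0, 0, 0], [0, 0, 0], 1.5]]}}

```text
t: 13.52
tool_pos: [0.428, 0.1813, 0.1823]
tool_rot: [-180.0, 40.0, 96.0]
ft_force: [-0.1, 0.3, -0.9]
gripper_width: 0.0239
```

{"method": "step_arm", "body": {"moves": [[[0, 0, 0], [0.2, 0, 0.24], 1.5], [[0, 0, 0], [0, 0, 0], 1.5]]}}

```text
t: 13.68
tool_pos: [0.428, 0.1812, 0.1793]
tool_rot: [-180.0, 40.0, 96.0]
ft_force: [0.6, 0.9, -0.8]
gripper_width: 0.024
```

Run:
```python
from h import *
show(); 
s=cam("side"); crop(s,150,150,330,290,"s13",4);s=cam("scene"); crop(s,240,200,360,300,"sc13",5)
```

```text
t13.68 pos [0.428  0.1812 0.1793] rot [-179.99   39.99   96.02] F [ 0.6  0.9 -0.8] M [0.76 0.03 0.03] w 0.024
```

View pics/s13.png

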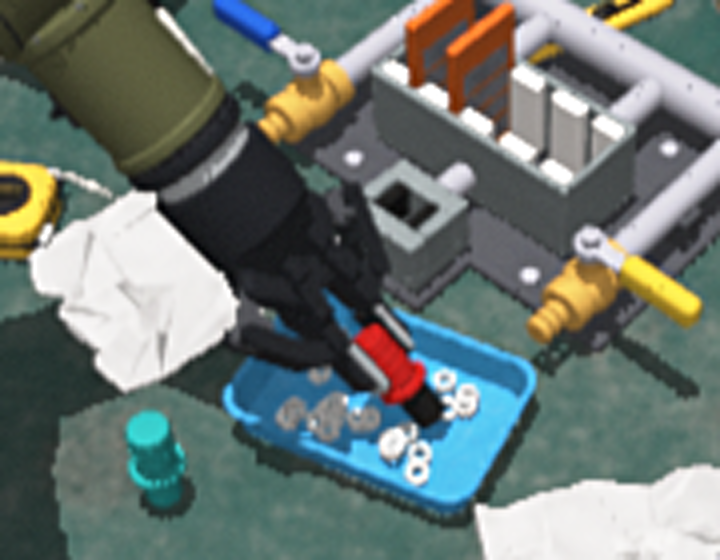

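View pics/sc13.png

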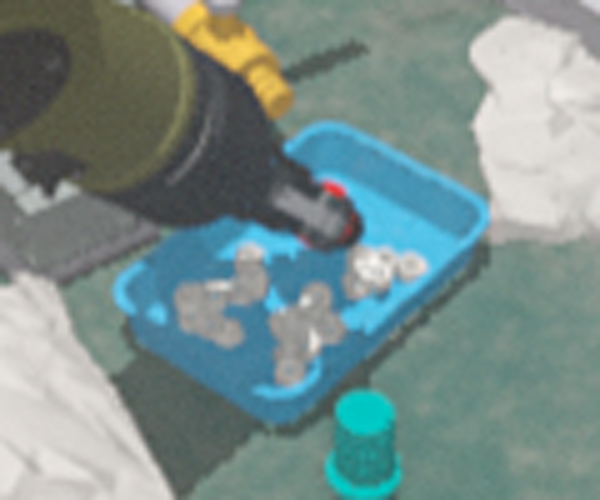

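{"method": "step_arm", "body": {"moves": [[[0, 0, 0], [0.26, 0, 0.31], 1.5], [[0, 0, 0], [0, 0, 0], 1.5], [[0, 0, 0], [0, 0, 0], 1.5]]}}

```text
t: 14.03
tool_pos: [0.428, 0.1811, 0.1754]
tool_rot: [-180.0, 40.0, 96.0]
ft_force: [1.0, -0.8, -0.2]
gripper_width: 0.0244
```

{"method": "step_arm", "body": {"moves": [[[0, 0, 0], [0, 0, 0], 4.5], [[0, 0, 0], [0, 0, 0], 4.5], [[0, 0, 0], [0, 0, 0], 4.5], [[0, 0, 0], [0, 0, 0], 4.5], [[0, 0, 0], [0, 0, 0], 4.5], [[0, 0, 0], [0, 0, 0], 4.5], [[0, 0, 0], [0, 0, 0], 4.5]]}}

```text
t: 14.62
tool_pos: [0.428, 0.1811, 0.1756]
tool_rot: [180.0, 40.0, 96.0]
ft_force: [-0.4, 0.9, 0.6]
gripper_width: 0.045
```

Run:
```python
from h import *
show(); 
s=cam("side"); crop(s,150,150,330,290,"s14",4)
```

```text
t14.62 pos [0.428  0.1811 0.1756] rot [179.99  40.    95.99] F [-0.4  0.9  0.6] M [ 0.62  0.07 -0.06] w 0.045
```

View pics/s14.png

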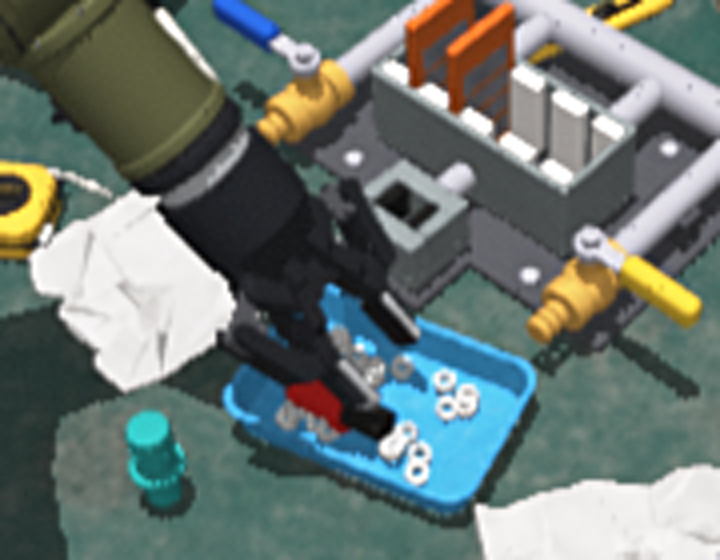

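{"method": "step_arm", "body": {"moves": [[[0, 0, 0], [0, 0, -1], 5.5], [[0, 0, 0], [0, 0, -2], 5.5], [[0, 0, 0], [0, 0, -3], 6], [[0, 0, 0], [0, 0, -3], 6], [[0, 5, 0], [-1, 0, -3], 6], [[0, 5, 0], [-1, 0, -3], 6], [[0, 5, 0], [-1, 0, -2], 6], [[0, 5, 0], [-1, 0, -2], 6], [[0, 5, 0], [-1, 0, 0], 6], [[0, 5, 0], [-1, 0, 0], 6]]}}

```text
t: 15.5
tool_pos: [0.4218, 0.2413, 0.3567]
tool_rot: [179.8, 9.7, 96.0]
ft_force: [-0.3, -0.4, 0.2]
gripper_width: 0.06
```

{"method": "step_arm", "body": {"moves": [[[0, 5, 0], [-1, 0, 0], 6], [[0, 5, 0], [-1, 0, 0], 6], [[0, 0, 0], [0, 0, 0], 6]]}}

```text
t: 15.75
tool_pos: [0.4246, 0.2164, 0.3579]
tool_rot: [-180.0, 0.0, 95.5]
ft_force: [-0.1, -1.2, -0.3]
gripper_width: 0.0599
```

Run:
```python
from h import *
show(); print(st()[0]["joint_positions"].round(0))
s=cam("side","s15"); w=cam("wrist","w15")
P=u2w(-.0615,-.125,.08); 
go(u2w(-.0615,-.125-.062,.16),[180,0,80.5]); go(u2w(-.0615,-.125-.062,.08),[180,0,80.5])
```

```text
t15.75 pos [0.4246 0.2164 0.3579] rot [-1.7996e+02  3.0000e-02  9.5520e+01] F [-0.1 -1.2 -0.3] M [-0.05 -0.01 -0.02] w 0.0599
[-27.  33.  -9. 118.  10.  30. -37.]
shift cm (current tool axes) [-28.69  10.58   4.31] turn [-0.02  0.11 15.36] in new axes [-24.87  17.8    4.26]
shift cm (current tool axes) [-28.67  10.59  12.31] turn [-0.02  0.11 15.36] in new axes [-24.87  17.8   12.26]
```

View pics/s15.png

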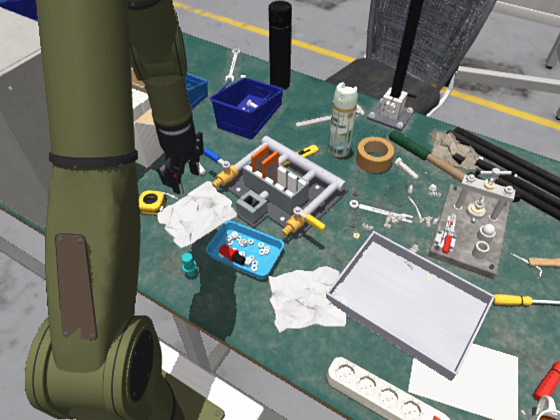

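View pics/w15.png

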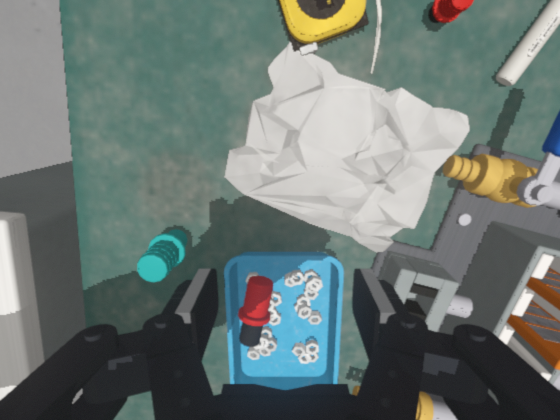

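{"method": "step_arm", "body": {"moves": [[[0, 0, 0], [-3.58, 1.32, 0], 5], [[0, 0, 0], [-3.58, 1.32, 0], 5], [[0, 0, 0], [-3.58, 1.32, 0], 5], [[0, 0, 0], [-3.58, 1.32, 0], 5], [[0, 0, 0], [-3.58, 1.32, 0.6], 5], [[0, 0, 0], [-3.58, 1.32, 1], 5], [[0, 0, 0], [-3.58, 1.32, 1.3], 5], [[0, 0, 0], [-3.58, 1.32, 1.3], 5], [[0, 0, 7], [0, 0, 0], 5], [[0, 0, 7], [0, 0, 0], 5]]}}

```text
t: 16.68
tool_pos: [0.5597, -0.0541, 0.3139]
tool_rot: [-179.9, 0.2, 81.5]
ft_force: [-0.4, 0.8, -0.7]
gripper_width: 0.0499
```

Run:
```python
from h import *
show(); print(st()[0]["joint_positions"].round(0))
go(u2w(-.0615,-.125-.062,.08),[180,0,80.5])
w=cam("wrist","w16")
print(proj(w,u2w(-.0615,-.125-.085,.085)),proj(w,u2w(-.0615,-.125-.027,.085)))
```

```text
t16.68 pos [ 0.5597 -0.0541  0.3139] rot [-179.88    0.19   81.51] F [-0.4  0.8 -0.7] M [ 0.1   0.04 -0.03] w 0.0499
[  5.  42.  -8. 106.  10.  33. -17.]
shift cm (current tool axes) [-0.02 -0.1   7.89] turn [-0.11  0.19  1.01] in new axes [-0.04 -0.11  7.89]
[282.11122044 271.84638505] [283.66244783 181.61214031]
```

View pics/w16.png

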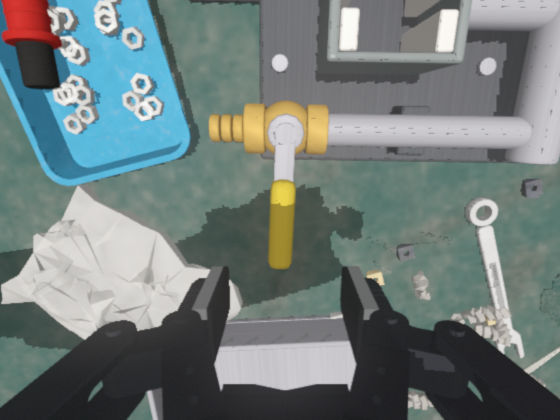

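{"method": "step_arm", "body": {"moves": [[[0, 0, 1], [0, -0.1, 2.5], 4.5], [[0, 0, 0], [0, 0, 2.5], 4.5], [[0, 0, 0], [0, 0, 2], 4.5], [[0, 0, 0], [0, 0, 0.8], 4.5], [[0, 0, 0], [0, 0, 0], 1], [[0, 0, 0], [0, 0, 0], 1], [[0, 0, 0], [0, 0, 0], 1], [[0, 0, 0], [0, 0, 0], 1], [[0, 0, 0], [0, 0, 0], 1], [[0, 0, 0], [0, 0, 0], 1]], "force": 30}}

```text
t: 17.57
tool_pos: [0.5583, -0.0518, 0.2383]
tool_rot: [179.9, -0.1, 81.0]
ft_force: [1.4, 2.9, -2.1]
gripper_width: 0.0142
```

{"method": "step_arm", "body": {"moves": [[[0, 0, 0], [0, 0, 0], 1], [[0, 0, 0], [0, 0, 0], 1]]}}

```text
t: 17.73
tool_pos: [0.5583, -0.0518, 0.2382]
tool_rot: [179.9, -0.1, 81.0]
ft_force: [1.0, 4.8, 0.7]
gripper_width: 0.0144
```

{"method": "step_arm", "body": {"moves": [[[0, 0, 6], [0.03, -0.62, 0], 1], [[0, 0, 6], [0.03, -0.62, 0], 1], [[0, 0, 6], [0.03, -0.62, 0], 1], [[0, 0, 6], [0.03, -0.62, 0], 1], [[0, 0, 6], [0.03, -0.62, 0], 1], [[0, 0, 6], [0.03, -0.62, 0], 1], [[0, 0, 6], [0.03, -0.62, 0], 1]]}}

```text
t: 18.32
tool_pos: [0.5219, -0.0306, 0.2382]
tool_rot: [179.9, -0.2, 38.9]
ft_force: [2.4, 4.0, -1.7]
gripper_width: 0.0145
```

Run:
```python
from h import *
show(); s,p,r=st(); d=w2u(p)-[-0.0615,-.125]; print(d,np.hypot(*d),np.degrees(np.arctan2(-d[1],-d[0])), s["joint_positions"].round(0))
```

```text
t18.32 pos [ 0.5219 -0.0306  0.2382] rot [179.9   -0.18  38.86] F [ 2.4  4.  -1.7] M [ 0.77 -0.55  0.28] w 0.0145
[-0.04008485 -0.0445426 ] 0.05992360771452402 48.01526509538897 [ -3.  48.   3. 115.  -7.  17. -45.]
```

{"method": "step_arm", "body": {"moves": [[[0, 0, 6], [0.03, -0.62, 0], 1], [[0, 0, 6], [0.03, -0.62, 0], 1], [[0, 0, 6], [0.03, -0.62, 0], 1], [[0, 0, 6], [0.03, -0.62, 0], 1], [[0, 0, 6], [0.03, -0.62, 0], 1], [[0, 0, 6], [0.03, -0.62, 0], 1], [[0, 0, 6], [0.03, -0.62, 0], 1], [[0, 0, 5], [0.03, -0.52, 0], 1], [[0, 0, 3], [0, -0.3, 0], 1], [[0, 0, 1], [0, -0.2, 0], 1]]}}

```text
t: 19.15
tool_pos: [0.5098, 0.0175, 0.2383]
tool_rot: [179.8, -0.2, -12.0]
ft_force: [0.6, -7.4, 0.9]
gripper_width: 0.0141
```

Run:
```python
from h import *
show(); s,p,r=st(); d=w2u(p)-[-0.0615,-.125]; print(d,np.hypot(*d),np.degrees(np.arctan2(-d[1],-d[0])), s["joint_positions"].round(0))
```

```text
t19.15 pos [0.5098 0.0175 0.2383] rot [179.82  -0.23 -11.97] F [ 0.6 -7.4  0.9] M [-1.48 -0.22  1.05] w 0.0141
[-0.05984932  0.00087062] 0.059855650836414996 -0.833419528043031 [-15.  48.  13. 117. -32.  18. -77.]
```

{"method": "step_arm", "body": {"moves": [[[0, 0, 1], [0, -0.2, 0], 1], [[0, 0, 1], [0, -0.1, 0], 1], [[0, 0, 0], [0, 0, 0], 1]]}}

```text
t: 19.4
tool_pos: [0.51, 0.0182, 0.2383]
tool_rot: [179.6, -0.2, -13.9]
ft_force: [0.6, -10.1, 0.9]
gripper_width: 0.0146
```

{"method": "step_arm", "body": {"moves": [[[0, 0, 0], [0, 0, 0], 4], [[0, 0, 0], [0, 0, 0], 4], [[0, 0, 0], [0, 0, 0], 4], [[0, 0, 0], [0, 0, 0], 4], [[0, 0, 0], [0, 0, -3], 4], [[0, 0, 0], [0, 0, -3], 4], [[0, 0, 0], [0, 0, -4], 6], [[0, 0, 0], [0, 0, -4], 6], [[0, 0, 0], [0, 0, 0], 6], [[0, 0, 0], [0, 0, 0], 6]]}}

```text
t: 20.23
tool_pos: [0.5101, 0.0223, 0.3797]
tool_rot: [-179.9, -0.2, -13.9]
ft_force: [-0.7, -0.0, -0.0]
gripper_width: 0.06
```

Run:
```python
from h import *
show(); w=cam("wrist","w17"); s=cam("side","s17")
go(u2w(0.0,.018,.25),[180,0,80.5])
go(u2w(0.0,.054,.25),[180,0,80.5])
```

```text
t20.23 pos [0.5101 0.0223 0.3797] rot [-179.88   -0.25  -13.95] F [-0.7 -0.  -0. ] M [-0.04  0.02  0.01] w 0.06
shift cm (current tool axes) [ 11.18 -14.64  -2.8 ] turn [-9.000e-02  5.000e-02 -9.445e+01] in new axes [13.73 12.29 -2.79]
shift cm (current tool axes) [ 10.9  -18.23  -2.8 ] turn [-9.000e-02  5.000e-02 -9.445e+01] in new axes [17.33 12.29 -2.79]
```

View pics/w17.png

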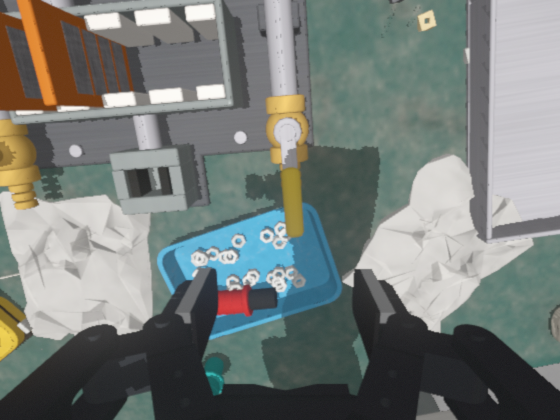

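View pics/s17.png

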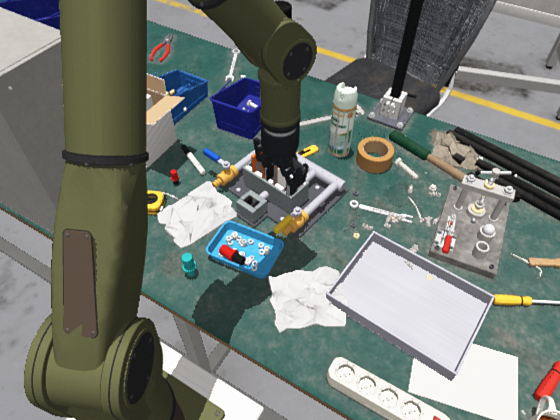

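Run:
```python
from h import *
s=cam("side"); crop(s,320,225,505,385,"s18",4); c=cam("scene"); crop(c,300,130,450,220,"sc18",5)
```

```text
(no output)
```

View pics/s18.png

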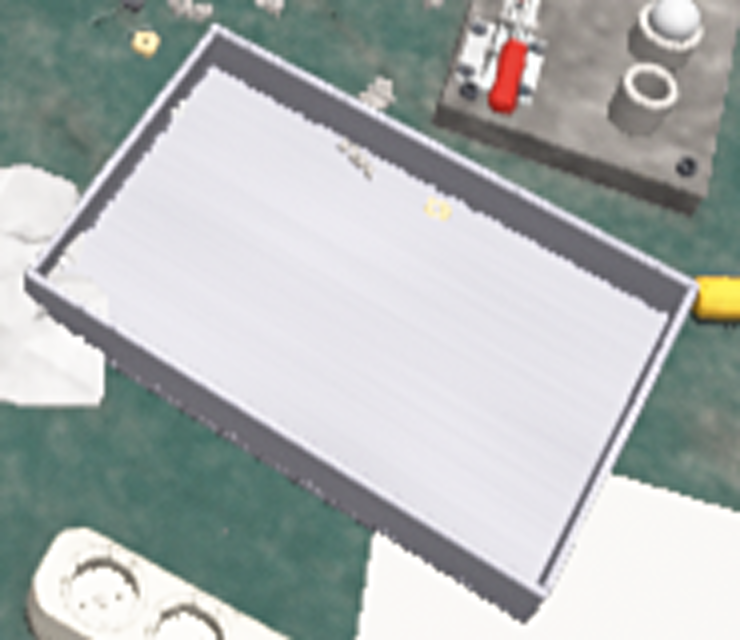

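View pics/sc18.png

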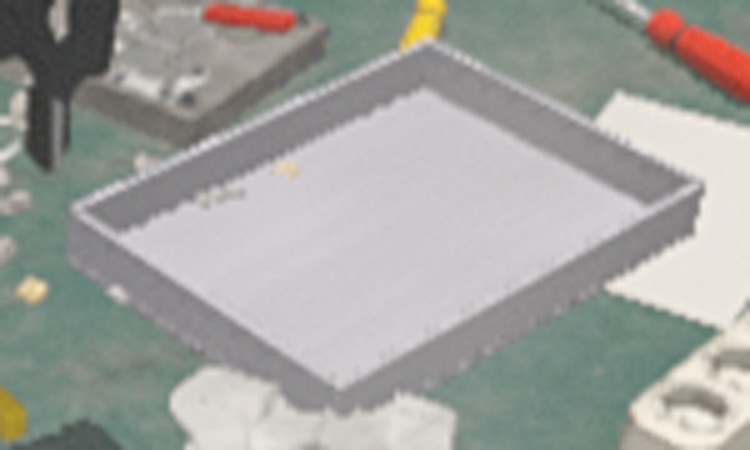

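```bash
cat >> h.py <<'E'
def rect(S,C,z):
    s=cam("side");c=cam("scene")
    a=np.array([onz(s,u,v,z)[:2] for u,v in S]); b=np.array([onz(c,u,v,z)[:2] for u,v in C])
    for q in (a,b):
        print(q.round(3).tolist(),"ctr",q.mean(0).round(4),"len",[np.linalg.norm(q[i]-q[i-1]).round(3) for i in range(4)],"ang01-23",np.degrees(np.arctan2(*(q[0]+q[1]-q[2]-q[3])[::-1])).round(1))
E
python3 - <<'E'
from h import *
S=[(26,275),(212,28),(698,290),(545,598)]; C=[(342,388),(72,210),(430,40),(703,187)]
rect([(320+u/4,225+v/4) for u,v in S],[(300+u/5,130+v/5) for u,v in C],.04)
E
```

```text
[[0.419, -0.155], [0.634, -0.174], [0.605, -0.481], [0.391, -0.46]] ctr [ 0.5121 -0.3172] len [np.float64(0.306), np.float64(0.216), np.float64(0.308), np.float64(0.215)] ang01-23 84.8
[[0.416, -0.151], [0.631, -0.171], [0.602, -0.475], [0.386, -0.45]] ctr [ 0.5088 -0.3119] len [np.float64(0.3), np.float64(0.216), np.float64(0.306), np.float64(0.218)] ang01-23 84.5
```

{"method": "step_arm", "body": {"moves": [[[0, 0, 0], [2.24, -2.93, -0.5], 8.4], [[0, 0, 0], [2.24, -2.93, -0.5], 8.4], [[0, 0, 0], [2.24, -2.93, 0], 8.4], [[0, 0, 0], [2.24, -2.93, 0], 8.4], [[0, 0, 0], [2.24, -2.93, 0], 8.4], [[0, 0, -7], [0, 0, 0], 8.4], [[0, 0, -7], [0, 0, 0], 8.4], [[0, 0, -7], [0, 0, 0], 8.4], [[0, 0, -7], [0, 0, 0], 8.4], [[0, 0, -7], [0, 0, 0], 8.4]]}}

```text
t: 21.37
tool_pos: [0.6535, 0.137, 0.386]
tool_rot: [-180.0, 0.1, 21.3]
ft_force: [0.3, 0.0, -0.3]
gripper_width: 0.0843
```

{"method": "step_arm", "body": {"moves": [[[0, 0, -7], [0, 0, 0], 8.4], [[0, 0, -7], [0, 0, 0], 8.4], [[0, 0, -7], [0, 0, 0], 8.4], [[0, 0, -7], [0, 0, 0], 8.4], [[0, 0, -7], [0, 0, 0], 8.4], [[0, 0, -7], [0, 0, 0], 8.4], [[0, 0, -7], [0, 0, 0], 8.4], [[0, 0, -7], [0, 0, 0], 8.4], [[0, 0, -3], [0, 0, 0], 8.4], [[0, 0, 0], [0, 0, 0], 8.4]]}}

```text
t: 22.2
tool_pos: [0.6536, 0.1366, 0.3863]
tool_rot: [-179.9, 0.0, 80.0]
ft_force: [-0.1, -0.6, 0.3]
gripper_width: 0.0837
```

Run:
```python
from h import *
show(); w=cam("wrist","w19"); print(st()[0]["joint_positions"].round(0))
go(u2w(0.0,.018,.10),[180,0,80.5])
for y in (.018,.054):
  for x in (-.03,.03): print(proj(w,u2w(x,y-.004,.128)))
```

```text
t22.20 pos [0.6536 0.1366 0.3863] rot [-1.7987e+02  2.0000e-02  8.0040e+01] F [-0.1 -0.6  0.3] M [-0.06 -0.04  0.05] w 0.0837
[-17.  44.   2.  83.  -2.  53. -24.]
shift cm (current tool axes) [ 0.09 -0.05 13.14] turn [-0.12  0.02 -0.6 ] in new axes [ 0.08 -0.08 13.14]
[240.55125869 227.65357531]
[326.62089099 227.08062936]
[238.09628927 176.58017697]
[328.12915768 175.92591267]
```

View pics/w19.png

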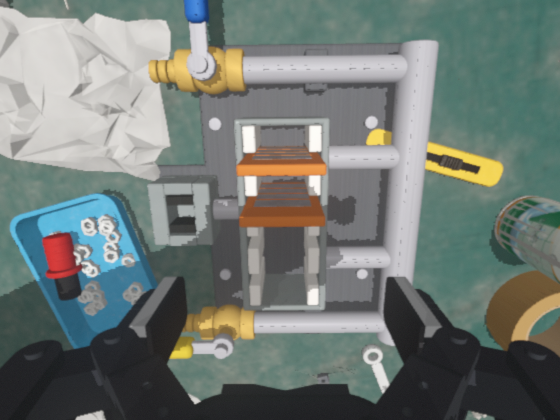

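{"method": "step_arm", "body": {"moves": [[[0, 0, -0.6], [0.15, -0.07, 2.5], 8.4], [[0, 0, 0], [0, 0, 2.5], 8.4], [[0, 0, 0], [0, 0, 2.5], 8.4], [[0, 0, 0], [0, 0, 2.5], 8.4], [[0, 0, 0], [0, 0, 2], 8.4], [[0, 0, 0], [0, 0, 1], 8.4], [[0, 0, 0], [0, 0, 0], 8.4]]}}

```text
t: 22.83
tool_pos: [0.6521, 0.1385, 0.2545]
tool_rot: [-179.7, 0.1, 80.5]
ft_force: [0.1, -0.8, 0.1]
gripper_width: 0.0838
```

Run:
```python
from h import *
show(); w=cam("wrist","w20"); s=cam("side"); crop(s,200,100,360,220,"s20",5)
go(u2w(0.0,.018,.10),[180,0,80.5])
```

```text
t22.83 pos [0.6521 0.1385 0.2545] rot [-1.797e+02  1.400e-01  8.054e+01] F [ 0.1 -0.8  0.1] M [-0.04  0.01  0.02] w 0.0838
shift cm (current tool axes) [-0.11 -0.05  0.29] turn [0.03 0.   0.06] in new axes [-0.11 -0.05  0.29]
```

View pics/w20.png

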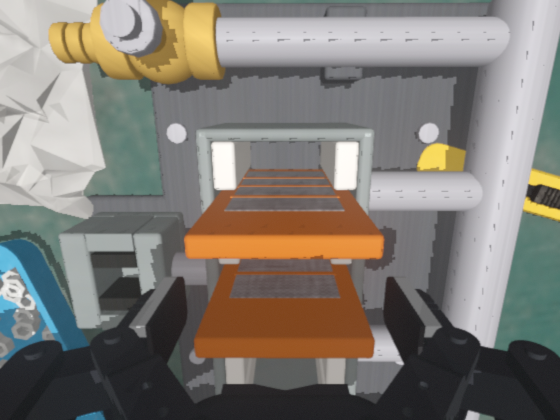

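View pics/s20.png

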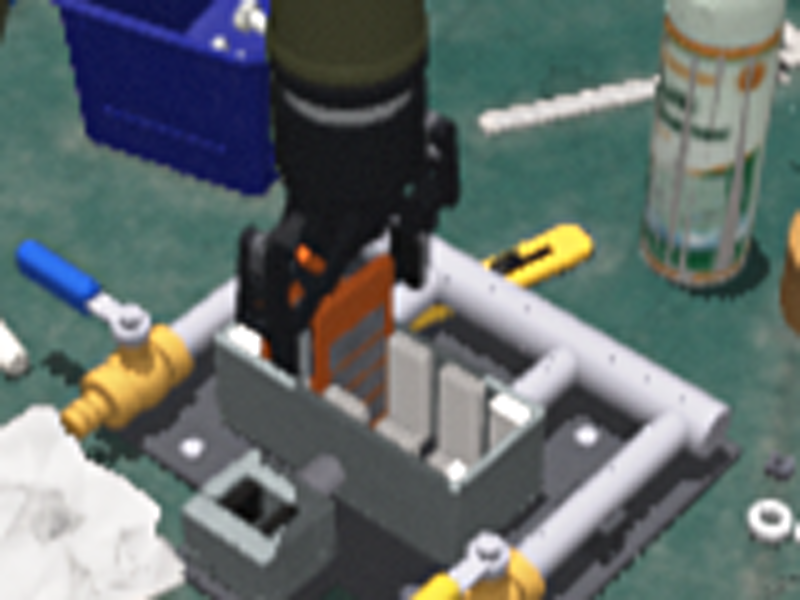

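{"method": "step_arm", "body": {"moves": [[[0, 0, 0], [-0.1, -0.05, 0], 5], [[0, 0, 0], [0, 0, 0], 5], [[0, 0, 0], [0, 0, 0], 5], [[0, 0, 0], [0, 0, 0], 5], [[0, 0, 0], [0, 0, 0], 5], [[0, 0, 0], [0, 0, 0], 5]], "force": 60}}

```text
t: 23.43
tool_pos: [0.6529, 0.1379, 0.2594]
tool_rot: [179.9, -0.1, 80.6]
ft_force: [-2.7, 0.1, 6.1]
gripper_width: 0.0591
```

{"method": "step_arm", "body": {"moves": [[[0, 0, 0], [0, 0, -0.5], 5], [[0, 0, 0], [0, 0, -1], 5], [[0, 0, 0], [0, 0, -1], 5], [[0, 0, 0], [0, 0, -1], 5], [[0, 0, 0], [0, 0, -1], 5], [[0, 0, 0], [0, 0, 0], 5]]}}

```text
t: 23.93
tool_pos: [0.6534, 0.138, 0.3056]
tool_rot: [179.8, -0.1, 80.6]
ft_force: [-0.0, 0.1, -0.1]
gripper_width: 0.059
```

Run:
```python
from h import *
show(); w=cam("wrist","w21"); s=cam("side"); crop(s,200,100,360,220,"s21",5)
```

```text
t23.93 pos [0.6534 0.138  0.3056] rot [ 1.7977e+02 -1.0000e-01  8.0590e+01] F [-0.   0.1 -0.1] M [-0.02 -0.03 -0.08] w 0.059
```

View pics/s21.png

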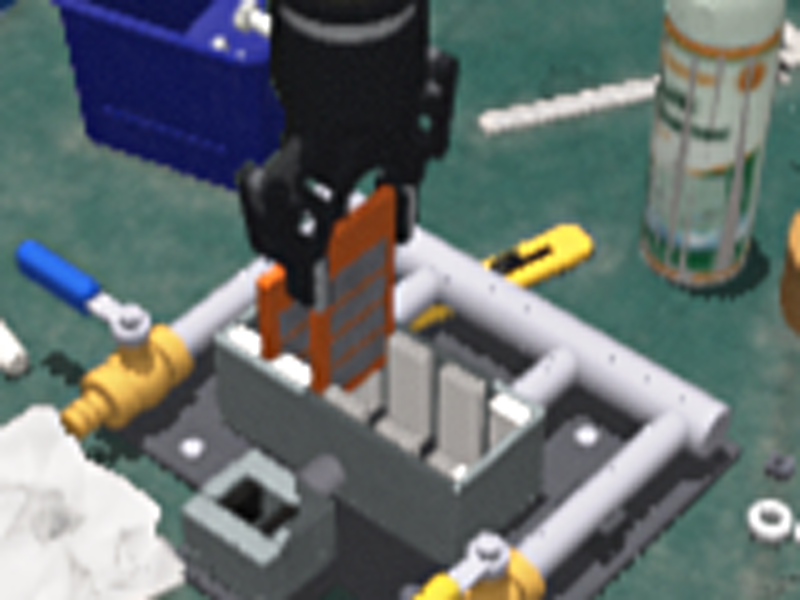

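{"method": "step_arm", "body": {"moves": [[[0, 0, 0], [0, 0, -2], 5], [[0, 0, 0], [0, 0, -3], 5], [[0, 0, 0], [0, 0, -3], 5], [[0, 0, 0], [0, 0, 0], 5], [[0, 0, 0], [0, 0, 0], 5]]}}

```text
t: 24.45
tool_pos: [0.6531, 0.1379, 0.384]
tool_rot: [179.8, -0.1, 80.6]
ft_force: [-0.9, -0.4, -2.9]
gripper_width: 0.0592
```

```bash
cat >> h.py <<'E'
def tray(C,ang,u,v,z):
    a=np.radians(ang); ey=np.array([np.cos(a),np.sin(a),0]); ex=np.array([np.sin(a),-np.cos(a),0])
    return np.array([C[0],C[1],0])+ex*u+ey*v+[0,0,z]
E
python3 - <<'E'
from h import *
show(); s=cam("side","s22"); cam("scene","sc22")
g=tray([.511,-.315],84.7,.04,-.027,.22)
print(g); goR(g,tilt(84.7,0)); goR(g,tilt(84.7,60))
E
```

```text
t24.45 pos [0.6531 0.1379 0.384 ] rot [ 1.7982e+02 -8.0000e-02  8.0600e+01] F [-0.9 -0.4 -2.9] M [-0.    0.03 -0.05] w 0.0592
[ 0.54833498 -0.34557939  0.22      ]
tcp [ 0.548 -0.346  0.375] shift cur [-49.38  -2.34   0.68] turn cur [-0.14  0.05 -4.09] shift in new axes [-49.08  -5.86   0.62]
tcp [ 0.561 -0.212  0.298] shift cur [-35.98  -3.28   8.42] turn cur [ -2.27 -59.92  -3.64] shift in new axes [-10.58  -5.86  35.07]
```

View pics/s22.png

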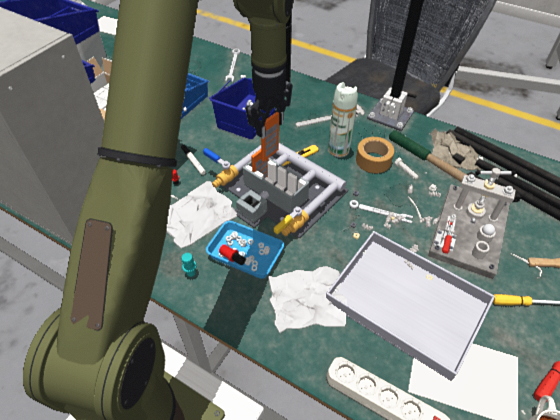

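View pics/sc22.png

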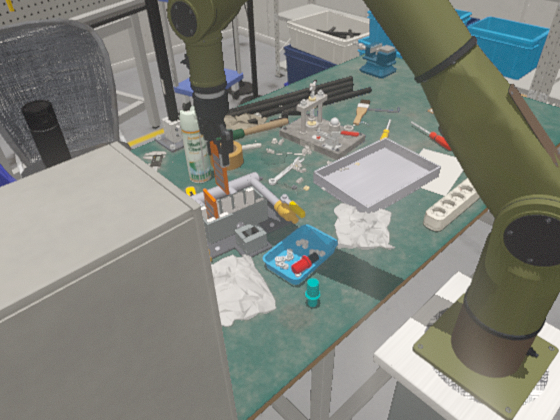

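{"method": "step_arm", "body": {"moves": [[[0, 0, 0], [-2, -0.1, 0], 5], [[0, 0, 0], [-3.5, -0.16, 0], 5], [[0, 0, 0], [-3.5, -0.16, 0], 5], [[0, 0, 0], [-3.5, -0.16, 0], 5], [[0, 0, 0], [-3.5, -0.16, 0], 5], [[0, 0, 0], [-3.5, -0.16, 0], 5], [[0, 0, 0], [-3.5, -0.16, 0], 5], [[0, 0, 0], [-3.5, -0.16, 0], 5], [[0, 0, 0], [-3.5, -0.16, 0], 5], [[0, 0, 0], [-3.5, -0.16, 0], 5]]}}

```text
t: 25.38
tool_pos: [0.5815, -0.1915, 0.3806]
tool_rot: [-179.8, -0.0, 80.6]
ft_force: [0.3, 0.0, -1.8]
gripper_width: 0.0591
```

{"method": "step_arm", "body": {"moves": [[[0, 0, 0], [-3.5, -0.16, 0], 5], [[0, 0, 0], [-3.5, -0.16, 0], 5], [[0, 0, 0], [-3.5, -0.16, 0], 5], [[0, 0, 0], [-3.5, -0.16, 0], 5], [[0, 0, -4], [-1.5, -0.16, 0], 5], [[0, 0, 0], [0, 0, 0], 5], [[0, 0, 0], [0, 0, 0], 5]]}}

```text
t: 25.97
tool_pos: [0.5484, -0.3427, 0.3806]
tool_rot: [-179.8, -0.1, 84.4]
ft_force: [0.5, 0.9, -1.7]
gripper_width: 0.0592
```

Run:
```python
from h import *
show(); s=cam("side","s23"); cam("scene","sc23");print(st()[0]["joint_positions"].round(0))
g=tray([.511,-.315],84.7,.04,-.027,.22)
print(g); goR(g,tilt(84.7,0)); goR(g,tilt(84.7,60))
```

```text
t25.97 pos [ 0.5484 -0.3427  0.3806] rot [-1.7981e+02 -9.0000e-02  8.4420e+01] F [ 0.5  0.9 -1.7] M [ 0.06 -0.06 -0.01] w 0.0592
[29. 42. -3. 87.  3. 51. 20.]
[ 0.54833498 -0.34557939  0.22      ]
tcp [ 0.548 -0.346  0.375] shift cur [-0.57 -0.1   0.62] turn cur [-0.1  -0.16 -0.02] shift in new axes [-0.57 -0.11  0.63]
tcp [ 0.561 -0.212  0.298] shift cur [12.83 -0.1   8.41] turn cur [-1.000e-01 -6.016e+01  3.000e-02] shift in new axes [13.68 -0.11 -6.94]
```

View pics/s23.png

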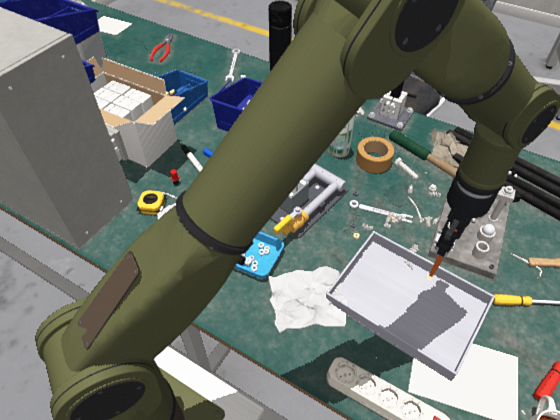

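View pics/sc23.png

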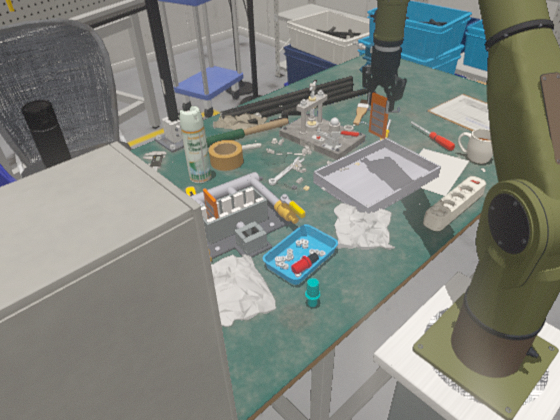

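{"method": "step_arm", "body": {"moves": [[[0, -6, 0], [1.62, 0, 0.08], 5], [[0, -6, 0], [1.62, 0, 0.08], 5], [[0, -6, 0], [1.62, 0, 0.08], 5], [[0, -6, 0], [1.62, 0, 0.08], 5], [[0, -6, 0], [1.62, 0, 0.08], 5], [[0, -6, 0], [1.62, 0, 0.08], 5], [[0, -6, 0], [1.62, 0, 0.08], 5], [[0, -6, 0], [1.62, 0, 0.08], 5], [[0, -6, 0], [1.62, 0, 0.08], 5], [[0, -6, 0], [1.62, 0, 0.08], 5]]}}

```text
t: 26.9
tool_pos: [0.5634, -0.2039, 0.3047]
tool_rot: [179.7, 60.1, 84.7]
ft_force: [-0.3, -0.8, -2.4]
gripper_width: 0.0592
```

Run:
```python
from h import *
show(); s=cam("side","s24"); cam("scene","sc24");print(st()[0]["joint_positions"].round(0))
g=tray([.511,-.315],84.7,.04,-.027,.075)
print(g); goR(g,tilt(84.7,60))
```

```text
t26.90 pos [ 0.5634 -0.2039  0.3047] rot [179.74  60.08  84.74] F [-0.3 -0.8 -2.4] M [ 1.2  -0.08 -0.05] w 0.0592
[-24.  64.  51. 107.  37.  26. -34.]
[ 0.54833498 -0.34557939  0.075     ]
tcp [ 0.561 -0.212  0.153] shift cur [11.96 -0.05  8.24] turn cur [ 0.19 -0.07  0.89] shift in new axes [11.97 -0.21  8.23]
```

View pics/s24.png

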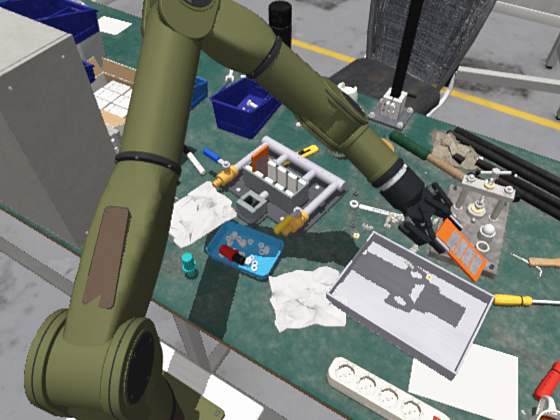

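View pics/sc24.png

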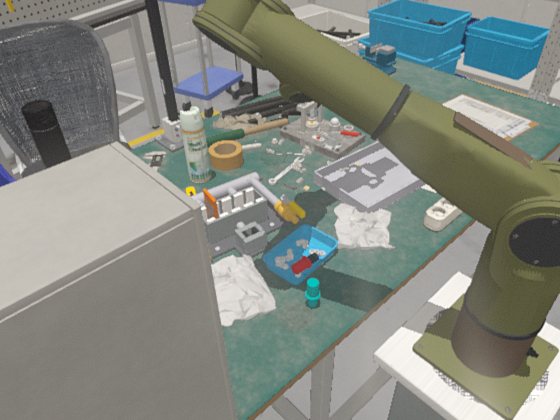

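{"method": "step_arm", "body": {"moves": [[[0, 0, 0], [2, 0, 1.37], 5], [[0, 0, 0], [2, 0, 1.37], 5], [[0, 0, 0], [2, 0, 1.37], 5], [[0, 0, 0], [2, -0.05, 1.37], 5], [[0, 0, 0], [2, -0.05, 1.37], 5], [[0, 0, 0], [1.9, -0.05, 1.37], 5], [[0, 0, 0], [0, 0, 0], 5]]}}

```text
t: 27.58
tool_pos: [0.5593, -0.2182, 0.1572]
tool_rot: [-179.6, 59.5, 85.0]
ft_force: [0.8, 0.7, -2.2]
gripper_width: 0.0591
```

Run:
```python
from h import *
show(); s=cam("side","s25"); cam("wrist","w25");print(st()[0]["joint_positions"].round(0))
g=tray([.511,-.315],84.7,.04,-.027,.06)
print(g); goR(g,tilt(84.7,60))
```

```text
t27.58 pos [ 0.5593 -0.2182  0.1572] rot [-179.63   59.51   84.97] F [ 0.8  0.7 -2.2] M [ 1.2  -0.1   0.06] w 0.0591
[-22.  80.  50. 105.  35.  17. -44.]
[ 0.54833498 -0.34557939  0.06      ]
tcp [ 0.561 -0.212  0.138] shift cur [2.54 0.01 0.59] turn cur [-0.1  -0.12 -0.12] shift in new axes [2.54 0.02 0.58]
```

View pics/s25.png

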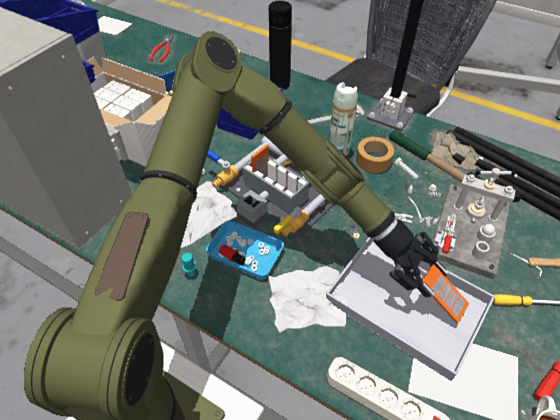

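View pics/w25.png

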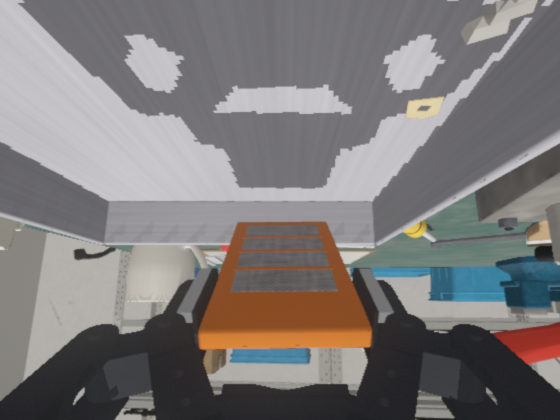

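{"method": "step_arm", "body": {"moves": [[[0, 0, 0], [1, 0, 0.25], 5], [[0, 0, 0], [0.8, 0, 0.2], 5], [[0, 0, 0], [0.5, 0, 0.1], 5], [[0, 0, 0], [0, 0, 0], 5], [[0, 0, 0], [0, 0, 0], 5]]}}

```text
t: 28.1
tool_pos: [0.5604, -0.2124, 0.1386]
tool_rot: [-180.0, 60.0, 84.6]
ft_force: [0.4, 0.9, -1.3]
gripper_width: 0.0589
```

Run:
```python
from h import *
show(); s=cam("side"); crop(s,320,210,505,370,"s26",4)
_,p,r=st(); print((p+r.apply([0,0,.155])).round(4))
```

```text
t28.10 pos [ 0.5604 -0.2124  0.1386] rot [-179.98   59.99   84.64] F [ 0.4  0.9 -1.3] M [ 1.13 -0.05 -0.04] w 0.0589
[ 0.5477 -0.3464  0.0616]
```

View pics/s26.png

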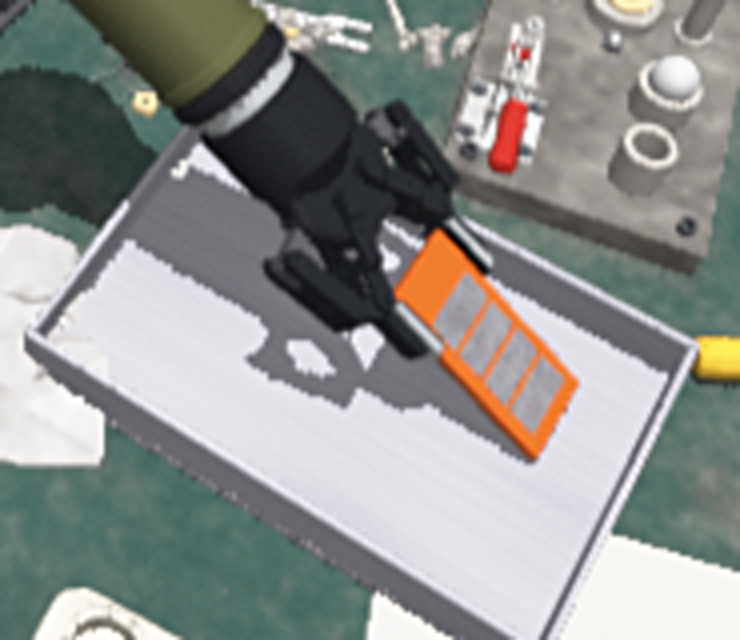

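{"method": "step_arm", "body": {"moves": [[[0, 0, 0], [0.26, 0, 0.15], 5], [[0, 0, 0], [0, 0, 0], 5], [[0, 0, 0], [0, 0, 0], 7.6], [[0, 0, 0], [0, 0, 0], 7.6], [[0, 0, 0], [0, 0, 0], 7.6], [[0, 0, 0], [0, 0, 0], 7.6], [[0, 0, 0], [0, 0, 0], 7.6], [[0, 0, 0], [0, 0, 0], 7.6]]}}

```text
t: 28.82
tool_pos: [0.5602, -0.2128, 0.1358]
tool_rot: [180.0, 60.0, 84.6]
ft_force: [-0.1, 0.3, -0.6]
gripper_width: 0.0761
```

Run:
```python
from h import *
show(); s=cam("side"); crop(s,320,210,505,370,"s27",4)
```

```text
t28.82 pos [ 0.5602 -0.2128  0.1358] rot [179.98  60.01  84.58] F [-0.1  0.3 -0.6] M [ 0.91 -0.09 -0.04] w 0.0761
```

View pics/s27.png

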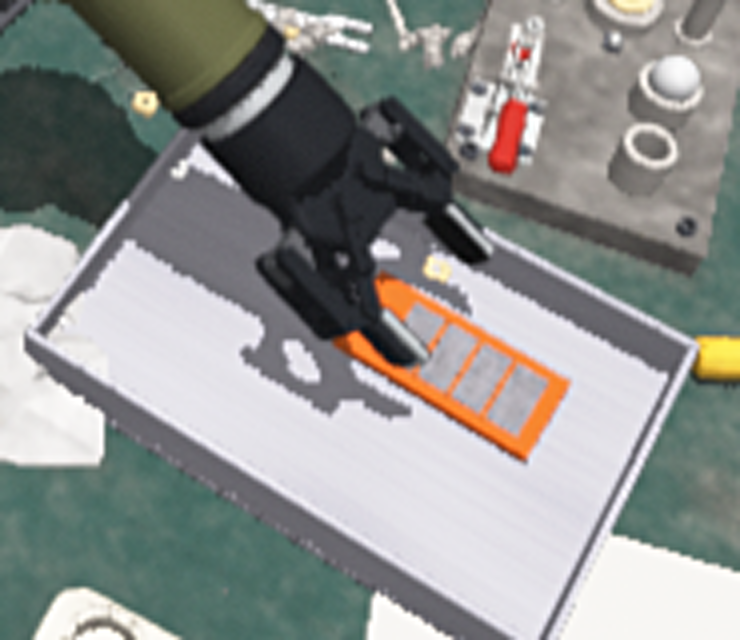

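{"method": "step_arm", "body": {"moves": [[[0, 0, 0], [-1.7, 0, -1], 7.6], [[0, 0, 0], [-2.2, 0, -1.3], 7.6], [[0, 0, 0], [-2.6, 0, -1.5], 7.6], [[0, 0, 0], [-2.6, 0, -1.5], 7.6], [[0, 0, 0], [-2.6, 0, -1.5], 7.6], [[0, 0, 0], [-2.6, 0, -1.5], 7.6], [[0, 6, 0], [-1, 0, 0], 7.6], [[0, 6, 0], [-1, 0, 0], 7.6], [[0, 6, 0], [-1, 0, 0], 7.6], [[0, 6, 0], [-1, 0, 0], 7.6]]}}

```text
t: 29.7
tool_pos: [0.5577, -0.237, 0.3333]
tool_rot: [179.9, 35.8, 84.6]
ft_force: [-0.0, -1.0, -1.7]
gripper_width: 0.0759
```

{"method": "step_arm", "body": {"moves": [[[0, 6, 0], [-1, 0, 0], 8.4], [[0, 6, 0], [-1, 0, 0], 8.4], [[0, 6, 0], [-1, 0, 0], 8.4], [[0, 6, 0], [-1, 0, 0], 8.4], [[0, 6, 0], [-1, 0, 0], 8.4], [[0, 6, 0], [-1, 0, 0], 8.4], [[0, 0, 0], [0, 0, 0], 8.4]]}}

```text
t: 30.28
tool_pos: [0.5499, -0.2989, 0.3536]
tool_rot: [180.0, 0.0, 84.0]
ft_force: [-0.3, -2.4, -0.6]
gripper_width: 0.084
```

Run:
```python
from h import *
show(); s=cam("side","s28")
go(u2w(0.0,.053,.235),[180,0,80.5])
```

```text
t30.28 pos [ 0.5499 -0.2989  0.3536] rot [1.7998e+02 1.0000e-02 8.3990e+01] F [-0.3 -2.4 -0.6] M [-0.14  0.09 -0.  ] w 0.084
shift cm (current tool axes) [47.7   5.98 -3.82] turn [-0.02  0.14  3.67] in new axes [47.99  2.92 -3.7 ]
```

View pics/s28.png

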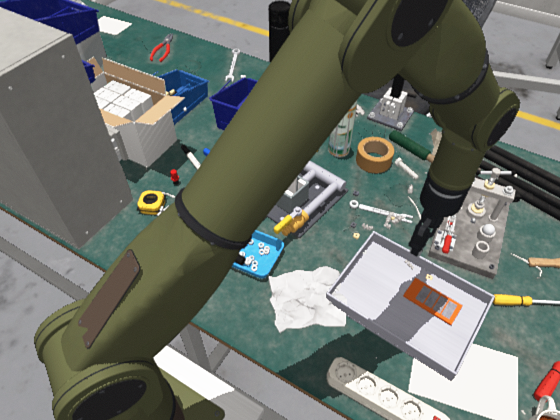

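{"method": "step_arm", "body": {"moves": [[[0, 0, 0], [2.7, 0.3, -1], 8.4], [[0, 0, 0], [3.5, 0.44, -1], 8.4], [[0, 0, 0], [3.5, 0.44, -1], 8.4], [[0, 0, 0], [3.5, 0.44, -0.8], 8.4], [[0, 0, 0], [3.5, 0.44, 0], 8.4], [[0, 0, 0], [3.5, 0.44, 0], 8.4], [[0, 0, 0], [3.5, 0.44, 0], 8.4], [[0, 0, 0], [3.5, 0.44, 0], 8.4], [[0, 0, 0], [3.5, 0.44, 0], 8.4], [[0, 0, 0], [3.5, 0.44, 0], 8.4]]}}

```text
t: 31.17
tool_pos: [0.6265, 0.0484, 0.3905]
tool_rot: [-180.0, 0.2, 84.8]
ft_force: [1.1, 0.5, -1.0]
gripper_width: 0.0838
```

{"method": "step_arm", "body": {"moves": [[[0, 0, 0], [3.5, 0.44, 0], 8.4], [[0, 0, 0], [3.5, 0.44, 0], 8.4], [[0, 0, 0], [3.5, 0.44, 0], 8.4], [[0, 0, 3.6], [3, 0.4, 0], 8.4], [[0, 0, 0], [0, 0, 0], 8.4], [[0, 0, 0], [0, 0, 0], 8.4]]}}

```text
t: 31.67
tool_pos: [0.6554, 0.1826, 0.39]
tool_rot: [-180.0, 0.1, 81.4]
ft_force: [0.3, -0.6, -0.5]
gripper_width: 0.0841
```

Run:
```python
from h import *
show(); w=cam("wrist","w29"); s=cam("side","s29")
go(u2w(0.0,.054,.10),[180,0,80.5])
for x in (-.03,.03): print(proj(w,u2w(x,.05,.128)))
```

```text
t31.67 pos [0.6554 0.1826 0.39  ] rot [-1.7997e+02  8.0000e-02  8.1450e+01] F [ 0.3 -0.6 -0.5] M [-0.05 -0.01 -0.05] w 0.0841
shift cm (current tool axes) [-0.36  0.33 13.55] turn [-0.   0.2  0.6] in new axes [-0.41  0.33 13.54]
[248.60737916 237.4779868 ]
[332.44732923 238.80867674]
```

View pics/w29.png

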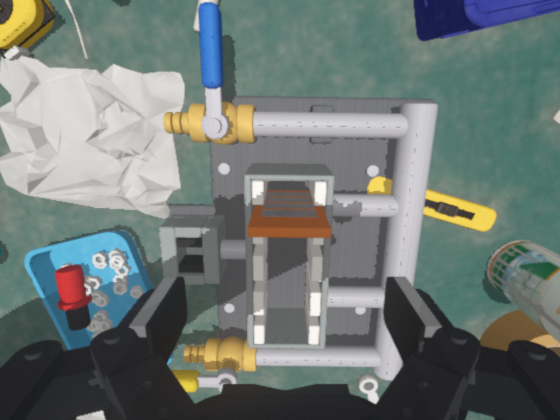

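View pics/s29.png

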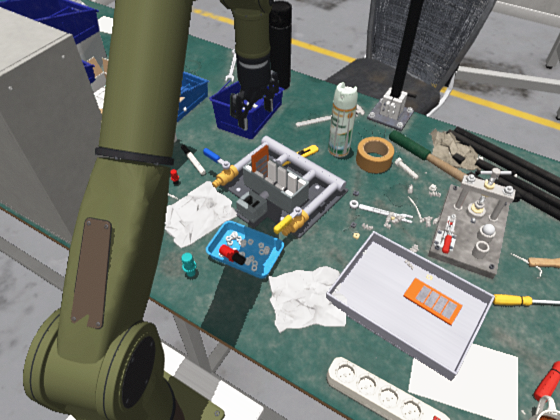

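{"method": "step_arm", "body": {"moves": [[[0, 0, 0.6], [-0.35, 0.33, 2.5], 8.4], [[0, 0, 0], [0, 0, 2.5], 8.4], [[0, 0, 0], [0, 0, 2.5], 8.4], [[0, 0, 0], [0, 0, 2.5], 8.4], [[0, 0, 0], [0, 0, 2], 8.4], [[0, 0, 0], [0, 0, 1.4], 8.4], [[0, 0, 0], [0, 0, 0], 8.4]]}}

```text
t: 32.35
tool_pos: [0.6584, 0.1716, 0.2538]
tool_rot: [-179.7, 0.3, 80.3]
ft_force: [-0.8, -0.1, -0.3]
gripper_width: 0.084
```

Run:
```python
from h import *
show(); w=cam("wrist","w30")
go(u2w(0.0,.054,.10),[180,0,80.5])
```

```text
t32.35 pos [0.6584 0.1716 0.2538] rot [-179.71    0.25   80.34] F [-0.8 -0.1 -0.3] M [0.04 0.04 0.02] w 0.084
shift cm (current tool axes) [ 0.1  -0.06  0.09] turn [-0.13  0.15 -0.15] in new axes [ 0.1  -0.06  0.09]
```

View pics/w30.png

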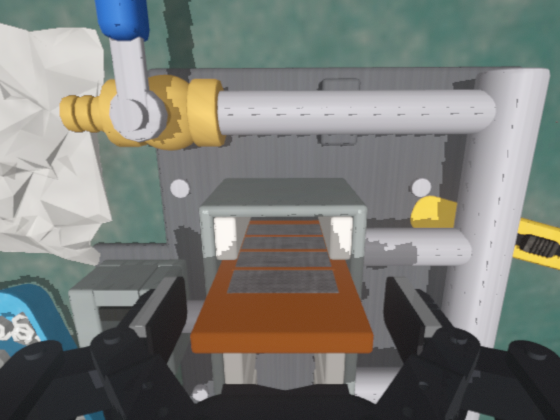

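{"method": "step_arm", "body": {"moves": [[[0, 0, 0], [0.1, -0.05, 0], 5], [[0, 0, 0], [0, 0, 0], 5], [[0, 0, 0], [0, 0, 0], 5], [[0, 0, 0], [0, 0, 0], 5], [[0, 0, 0], [0, 0, 0], 5], [[0, 0, 0], [0, 0, 0], 5]], "force": 60}}

```text
t: 32.9
tool_pos: [0.6593, 0.1748, 0.2591]
tool_rot: [180.0, -0.1, 80.4]
ft_force: [-4.6, 0.5, 6.2]
gripper_width: 0.0592
```

{"method": "step_arm", "body": {"moves": [[[0, 0, 0], [0, 0, -0.5], 5], [[0, 0, 0], [0, 0, -1], 5], [[0, 0, 0], [0, 0, -1.5], 5], [[0, 0, 0], [0, 0, -2], 5], [[0, 0, 0], [0, 0, -2.5], 5], [[0, 0, 0], [0, 0, -2.5], 5], [[0, 0, 0], [0, 0, -2.5], 5], [[0, 0, 0], [0, 0, 0], 5], [[0, 0, 0], [0, 0, 0], 5]]}}

```text
t: 33.65
tool_pos: [0.6602, 0.1741, 0.385]
tool_rot: [179.7, -0.1, 80.4]
ft_force: [0.2, 0.9, -0.9]
gripper_width: 0.0593
```

Run:
```python
from h import *
show(); s=cam("side","s31");cam("scene","sc31")
g=tray([.511,-.315],84.7,-.04,-.027,.22)
goR(g,tilt(84.7,0))
```

```text
t33.65 pos [0.6602 0.1741 0.385 ] rot [ 1.7969e+02 -1.3000e-01  8.0380e+01] F [ 0.2  0.9 -0.9] M [ 0.    0.04 -0.01] w 0.0593
tcp [ 0.469 -0.338  0.375] shift cur [-53.68 -10.24   0.72] turn cur [-0.03  0.02 -4.3 ] shift in new axes [-52.76 -14.24   0.69]
```

View pics/s31.png

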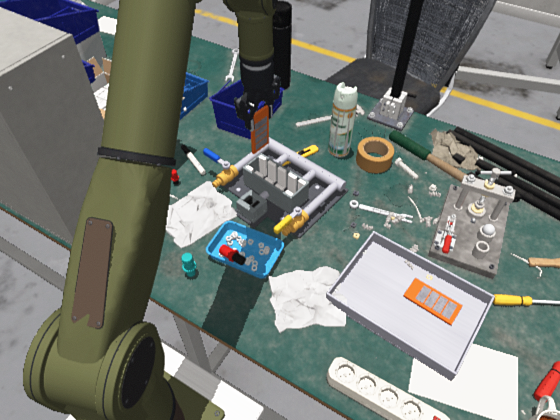

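View pics/sc31.png

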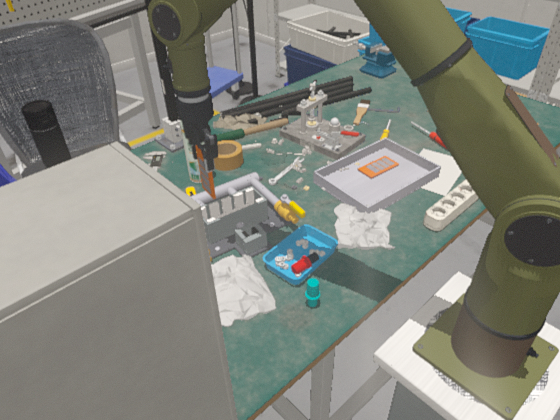

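{"method": "step_arm", "body": {"moves": [[[0, 0, 0], [-2, -0.4, 0], 5], [[0, 0, 0], [-3.4, -0.64, 0], 5], [[0, 0, 0], [-3.4, -0.64, 0], 5], [[0, 0, 0], [-3.4, -0.64, 0], 5], [[0, 0, 0], [-3.4, -0.64, 0], 5], [[0, 0, 0], [-3.4, -0.64, 0], 5], [[0, 0, 0], [-3.4, -0.64, 0], 5], [[0, 0, 0], [-3.4, -0.64, 0], 5], [[0, 0, 0], [-3.4, -0.64, 0], 5], [[0, 0, 0], [-3.4, -0.64, 0], 5]]}}

```text
t: 34.58
tool_pos: [0.5432, -0.1383, 0.3809]
tool_rot: [-179.9, 0.0, 80.4]
ft_force: [-0.2, -0.4, -0.2]
gripper_width: 0.0594
```

{"method": "step_arm", "body": {"moves": [[[0, 0, 0], [-3.4, -0.64, 0], 5], [[0, 0, 0], [-3.4, -0.64, 0], 5], [[0, 0, 0], [-3.4, -0.64, 0], 5], [[0, 0, 0], [-3.4, -0.64, 0], 5], [[0, 0, 0], [-3.4, -0.64, 0], 5], [[0, 0, 0], [-3.1, -0.6, 0], 5], [[0, 0, -4.2], [-1, -0.2, 0], 5], [[0, 0, 0], [0, 0, 0], 5], [[0, 0, 0], [0, 0, 0], 5]]}}

```text
t: 35.33
tool_pos: [0.4693, -0.3383, 0.381]
tool_rot: [-179.9, -0.1, 84.4]
ft_force: [0.2, 0.1, -1.8]
gripper_width: 0.059
```

Run:
```python
from h import *
show(); s=cam("side","s32")
g=tray([.511,-.315],84.7,-.04,-.027,.22)
goR(g,tilt(84.7,0))
```

```text
t35.33 pos [ 0.4693 -0.3383  0.381 ] rot [-1.7991e+02 -1.0000e-01  8.4440e+01] F [ 0.2  0.1 -1.8] M [ 0.01 -0.04 -0.01] w 0.059
tcp [ 0.469 -0.338  0.375] shift cur [-0.13 -0.13  0.62] turn cur [-0.05 -0.13 -0.11] shift in new axes [-0.13 -0.13  0.62]
```

View pics/s32.png

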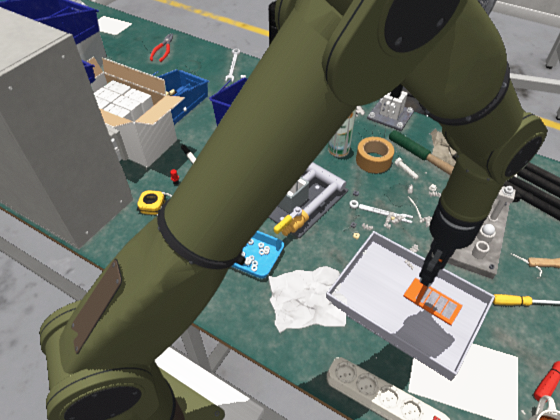

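{"method": "step_arm", "body": {"moves": [[[0, -6, 0], [1.62, -0.2, 0.08], 5], [[0, -6, 0], [1.62, -0.2, 0.08], 5], [[0, -6, 0], [1.62, -0.2, 0.08], 5], [[0, -6, 0], [1.62, 0, 0.08], 5], [[0, -6, 0], [1.62, 0, 0.08], 5], [[0, -6, 0], [1.62, 0, 0.08], 5], [[0, -6, 0], [1.62, 0, 0.08], 5], [[0, -6, 0], [1.62, 0, 0.08], 5], [[0, -6, 0], [1.62, 0, 0.08], 5], [[0, -6, 0], [1.62, 0, 0.08], 5]]}}

```text
t: 36.22
tool_pos: [0.478, -0.1999, 0.3042]
tool_rot: [179.6, 60.1, 84.7]
ft_force: [0.2, -0.5, -3.2]
gripper_width: 0.0591
```

Run:
```python
from h import *
show(); s=cam("side","s33");print(st()[0]["joint_positions"].round(0))
g=tray([.511,-.315],84.7,-.045,-.027,.08)
goR(g,tilt(84.7,60))
```

```text
t36.22 pos [ 0.478  -0.1999  0.3042] rot [179.62  60.09  84.69] F [ 0.2 -0.5 -3.2] M [ 1.25 -0.14 -0.  ] w 0.0591
[-29.  68.  60. 121.  43.  11. -42.]
tcp [ 0.476 -0.204  0.158] shift cur [11.55  0.09  7.33] turn cur [0.09 0.71 1.22] shift in new axes [11.46 -0.15  7.47]
```

View pics/s33.png

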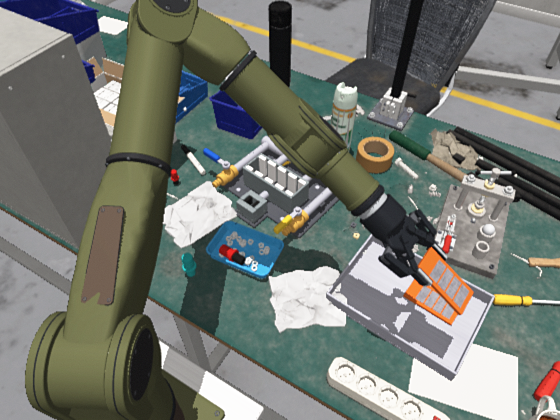

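{"method": "step_arm", "body": {"moves": [[[0, 5, 0], [-1.35, 0, 0.06], 5], [[0, 5, 0], [-1.35, 0, 0.06], 5], [[0, 5, 0], [-1.35, 0, 0.06], 5], [[0, 0, 0], [0, 0, 0], 5]]}}

```text
t: 36.6
tool_pos: [0.4739, -0.2302, 0.3406]
tool_rot: [179.3, 44.7, 83.9]
ft_force: [-0.7, -1.1, 0.4]
gripper_width: 0.059
```

Run:
```python
from h import *
show(); print(st()[0]["joint_positions"].round(0))
g=tray([.511,-.315],84.7,-.045,-.042,.10)
goR(g,tilt(84.7,45))
```

```text
t36.60 pos [ 0.4739 -0.2302  0.3406] rot [179.31  44.65  83.92] F [-0.7 -1.1  0.4] M [ 0.86 -0.05 -0.04] w 0.059
[-16.  50.  45. 119.  42.  18. -32.]
tcp [ 0.472 -0.244  0.21 ] shift cur [ 8.25 -0.12 10.26] turn cur [ 0.14 -0.35 -0.55] shift in new axes [ 8.32 -0.02 10.21]
```

{"method": "step_arm", "body": {"moves": [[[0, 0, -0.5], [1.65, 0, 2.05], 5], [[0, 0, 0], [1.65, 0, 2.05], 5], [[0, 0, 0], [1.65, 0, 2.05], 5], [[0, 0, 0], [1.65, 0, 2.05], 5], [[0, 0, 0], [1.65, 0, 2.05], 5], [[0, 0, 0], [0, 0, 0], 5], [[0, 0, 0], [0, 0, 0], 5]]}}

```text
t: 37.18
tool_pos: [0.4743, -0.2392, 0.2246]
tool_rot: [-179.3, 45.0, 85.5]
ft_force: [-0.8, -0.4, -0.7]
gripper_width: 0.0592
```

Run:
```python
from h import *
show(); print(st()[0]["joint_positions"].round(0)); cam("side","s34")
g=tray([.511,-.315],84.7,-.045,-.042,.077)
goR(g,tilt(84.7,45))
```

```text
t37.18 pos [ 0.4743 -0.2392  0.2246] rot [-179.3    45.02   85.5 ] F [-0.8 -0.4 -0.7] M [ 0.93 -0.09  0.02] w 0.0592
[-16.  67.  48. 120.  54.   2. -52.]
tcp [ 0.472 -0.244  0.187] shift cur [ 2.46 -0.12  3.04] turn cur [-0.1   0.03  0.45] shift in new axes [ 2.46 -0.15  3.04]
```

View pics/s34.png

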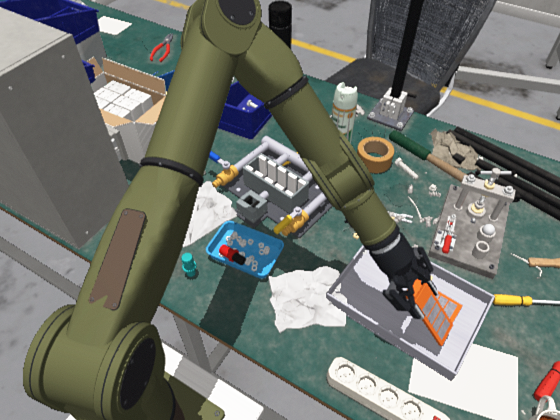

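{"method": "step_arm", "body": {"moves": [[[0, 0, 0], [-1.4, 0, -1.4], 5], [[0, 0, 0], [-1.4, 0, -1.4], 5], [[0, 5, 0], [-1.35, 0, 0.06], 5], [[0, 5, 0], [-1.35, 0, 0.06], 5], [[0, 5, 0], [-1.35, 0, 0.06], 5], [[0, 5, 0], [-1.35, 0, 0.06], 5], [[0, 0, 0], [0, 0, 0], 5]]}}

```text
t: 37.82
tool_pos: [0.4675, -0.2909, 0.2999]
tool_rot: [-180.0, 25.0, 84.1]
ft_force: [-1.6, -1.6, -0.1]
gripper_width: 0.0589
```

Run:
```python
from h import *
show(); print(st()[0]["joint_positions"].round(1))
g=tray([.511,-.315],84.7,-.045,-.110+.096*np.sin(np.radians(25)),.12)
goR(g,tilt(84.7,25))
```

```text
t37.82 pos [ 0.4675 -0.2909  0.2999] rot [-179.99   24.96   84.08] F [-1.6 -1.6 -0.1] M [ 0.35  0.05 -0.03] w 0.0589
[ 12.9  43.7  12.3 113.7  44.7  22.4 -26.1]
tcp [ 0.466 -0.315  0.26 ] shift cur [-0.5   0.08  4.59] turn cur [-0.27 -0.04 -0.56] shift in new axes [-0.5   0.05  4.59]
```

{"method": "step_arm", "body": {"moves": [[[0, 0, -0.5], [-0.1, 0, 1.2], 5], [[0, 0, 0], [-0.1, 0, 1.2], 5], [[0, 0, 0], [-0.1, 0, 1.2], 5], [[0, 0, 0], [-0.1, 0, 1], 5], [[0, 0, 0], [0, 0, 0], 5]]}}

```text
t: 38.23
tool_pos: [0.4677, -0.3067, 0.2543]
tool_rot: [-179.0, 25.2, 85.7]
ft_force: [0.4, 0.4, -1.2]
gripper_width: 0.0587
```

Run:
```python
from h import *
show(); print(st()[0]["joint_positions"].round(1))
g=tray([.511,-.315],84.7,-.045,-.110+.096*np.sin(np.radians(25)),.098)
goR(g,tilt(84.7,25)); s=cam("side","s35")
```

```text
t38.23 pos [ 0.4677 -0.3067  0.2543] rot [-179.04   25.19   85.75] F [ 0.4  0.4 -1.2] M [ 0.52 -0.05  0.05] w 0.0587
[ 12.2  49.4  16.2 113.7  48.   16.2 -28.4]
tcp [ 0.466 -0.315  0.238] shift cur [-0.06 -0.09  1.78] turn cur [-0.52  0.2   0.95] shift in new axes [-0.07 -0.11  1.78]
```

View pics/s35.png

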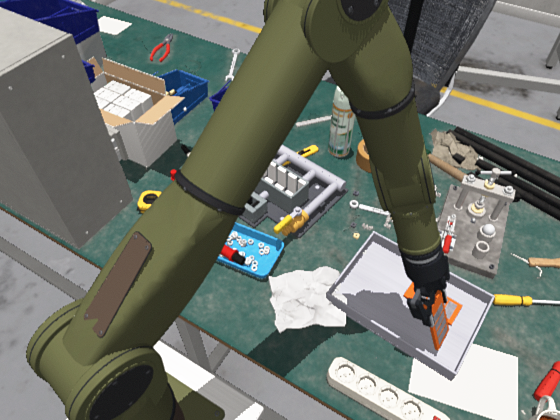

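{"method": "step_arm", "body": {"moves": [[[0, 0, 1], [0, -0.1, 0.8], 5], [[0, 0, 0], [0, 0, 0.6], 5], [[0, 0, 0], [0, 0, 0.3], 5], [[0, 0, 0], [0, 0, 0], 5], [[0, 0, 0], [0, 0, 0], 5]]}}

```text
t: 38.7
tool_pos: [0.4663, -0.3145, 0.2401]
tool_rot: [-179.7, 25.1, 84.5]
ft_force: [-0.0, -0.4, -1.3]
gripper_width: 0.0589
```

Run:
```python
from h import *
show(); print(st()[0]["joint_positions"].round(1)); s=cam("side"); crop(s,320,210,505,370,"s36",4); w=cam("wrist","w36")
_,p,r=st(); print((p+r.apply([0,0,.155])).round(4))
```

```text
t38.70 pos [ 0.4663 -0.3145  0.2401] rot [-179.71   25.08   84.52] F [-0.  -0.4 -1.3] M [ 0.56 -0.06  0.03] w 0.0589
[ 12.2  51.2  17.7 113.6  48.7  13.7 -30.1]
[ 0.4594 -0.3798  0.1   ]
```

View pics/s36.png

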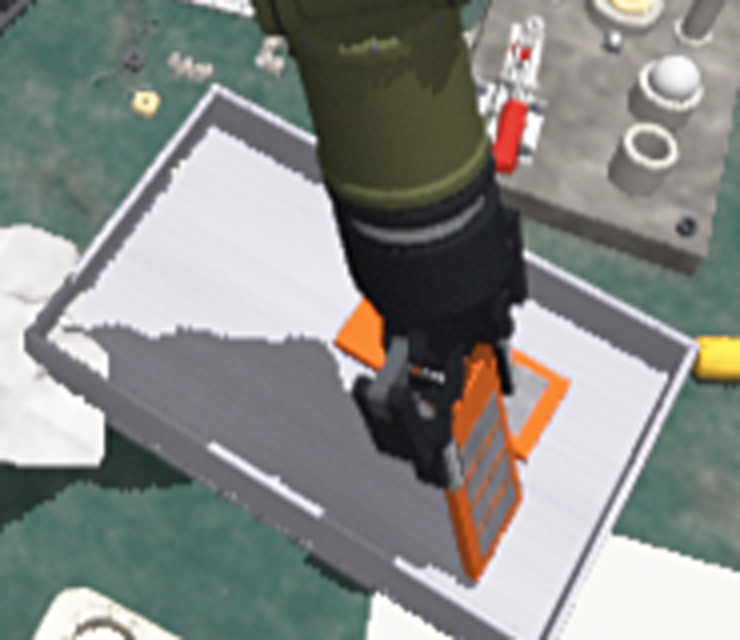

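View pics/w36.png

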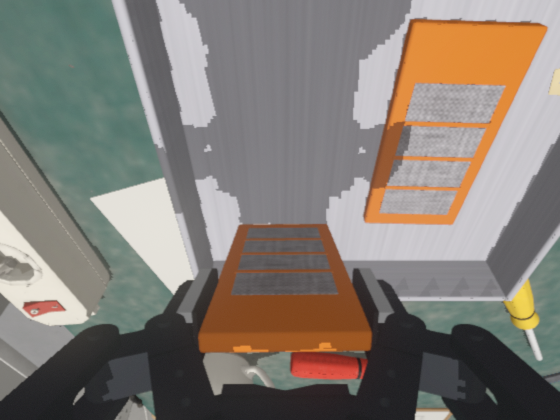

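{"method": "step_arm", "body": {"moves": [[[0, 0, 0], [0.15, 0, 0.35], 5], [[0, 0, 0], [0.1, 0, 0.25], 5], [[0, 0, 0], [0, 0, 0], 5], [[0, 0, 0], [0, 0, 0], 5]]}}

```text
t: 39.13
tool_pos: [0.4664, -0.3147, 0.2336]
tool_rot: [-179.7, 25.1, 84.5]
ft_force: [1.1, 0.1, -0.3]
gripper_width: 0.0591
```

{"method": "step_arm", "body": {"moves": [[[0, 0, 0], [0, 0, 0], 7.4], [[0, 0, 0], [0, 0, 0], 7.4], [[0, 0, 0], [0, 0, 0], 7.4], [[0, 0, 0], [0, 0, 0], 7.4], [[0, 0, 0], [0, 0, 0], 7.4], [[0, 0, 0], [0, 0, 0], 7.4], [[0, 0, 0], [0, 0, 0], 7.4]]}}

```text
t: 39.72
tool_pos: [0.4663, -0.3147, 0.2337]
tool_rot: [-179.7, 25.1, 84.5]
ft_force: [-1.0, 0.5, -0.8]
gripper_width: 0.0742
```

Run:
```python
from h import *
show(); print(st()[0]["joint_positions"].round(1)); s=cam("side"); crop(s,320,210,505,370,"s37",4); w=cam("wrist","w37")
```

```text
t39.72 pos [ 0.4663 -0.3147  0.2337] rot [-179.73   25.07   84.52] F [-1.   0.5 -0.8] M [ 0.44 -0.05  0.03] w 0.0742
[ 11.8  52.1  18.5 113.7  49.   12.6 -30.7]
```

View pics/s37.png

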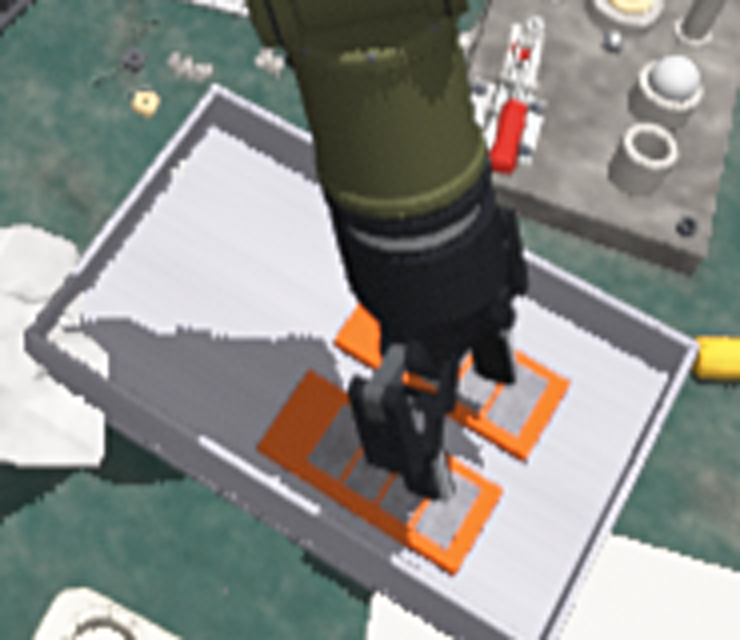

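View pics/w37.png

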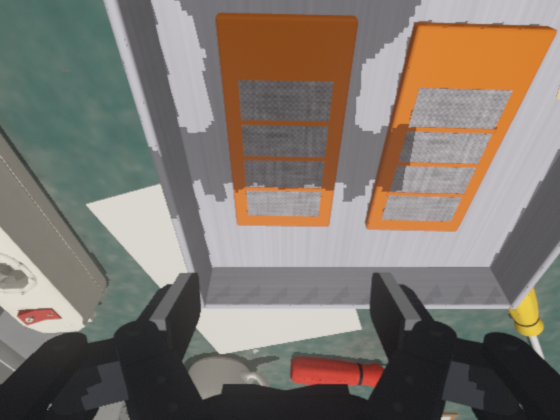

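{"method": "step_arm", "body": {"moves": [[[0, 0, 0], [-0.8, 0, -1.8], 7.4], [[0, 0, 0], [-1, 0, -2.5], 7.4], [[0, 0, 0], [-1.1, 0, -2.7], 7.4], [[0, 0, 0], [-1.1, 0, -2.7], 7.4], [[0, 0, 0], [-1.1, 0, -2.7], 7.4], [[0, 0, 0], [-1.1, 0, -2.7], 7.4], [[0, 6, 0], [0, 0, 0], 6], [[0, 6, 0], [0, 0, 0], 5], [[0, 6, 0], [0, 0, 0], 5], [[0, 7, 0], [0, 0, 0], 5]]}}

```text
t: 40.65
tool_pos: [0.4677, -0.3065, 0.3976]
tool_rot: [-179.8, -0.2, 84.5]
ft_force: [0.1, -0.4, -1.1]
gripper_width: 0.0496
```

Run:
```python
from h import *
show(); print(st()[0]["joint_positions"].round(1))
cam("side","s38")
go(u2w(-.0615-.060,-.125,.19),[180,0,-9.5])
```

```text
t40.65 pos [ 0.4677 -0.3065  0.3976] rot [-179.82   -0.2    84.47] F [ 0.1 -0.4 -1.1] M [-0.04  0.01 -0.01] w 0.0496
[ 38.9  35.5 -17.2 101.4  13.8  45.4   9.4]
shift cm (current tool axes) [32.85  0.96  5.5 ] turn [-0.57 -0.23 93.6 ] in new axes [ -1.13 -32.89   5.21]
```

View pics/s38.png

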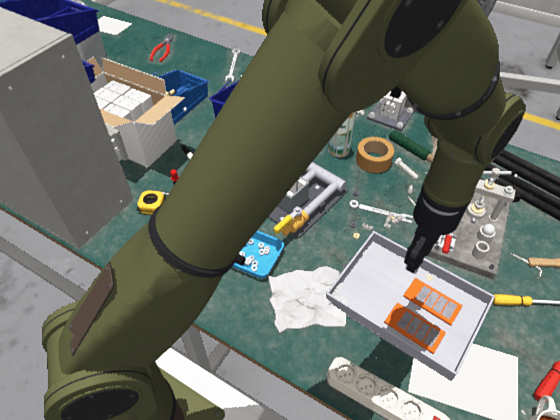

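{"method": "step_arm", "body": {"moves": [[[0, 0, 0], [3.28, 0.1, 0.3], 5], [[0, 0, 0], [3.28, 0.1, 0.3], 5], [[0, 0, 0], [3.28, 0.1, 0.3], 5], [[0, 0, 0], [3.28, 0.1, 0.3], 5], [[0, 0, 0], [3.28, 0.1, 0.3], 5], [[0, 0, 0], [3.28, 0.1, 0.3], 5], [[0, 0, 0], [3.28, 0.1, 0.3], 5], [[0, 0, 0], [3.28, 0.1, 0.3], 5], [[0, 0, 0], [3.28, 0.1, 0.3], 5], [[0, 0, 0], [3.28, 0.1, 0.3], 5]]}}

```text
t: 41.53
tool_pos: [0.5093, 0.0199, 0.3661]
tool_rot: [-179.8, 0.2, 84.4]
ft_force: [-0.1, -0.1, -0.2]
gripper_width: 0.0499
```

{"method": "step_arm", "body": {"moves": [[[0, 0, 7], [0, 0, 0], 5], [[0, 0, 7], [0, 0, 0], 5], [[0, 0, 7], [0, 0, 0], 5], [[0, 0, 7], [0, 0, 0], 5], [[0, 0, 7], [0, 0, 0], 5], [[0, 0, 7], [0, 0, 0], 5], [[0, 0, 7], [0, 0, 0], 5], [[0, 0, 7], [0, 0, 0], 5], [[0, 0, 7], [0, 0, 0], 5], [[0, 0, 7], [0, 0, 0], 5]]}}

```text
t: 42.37
tool_pos: [0.5093, 0.0185, 0.3663]
tool_rot: [179.9, 0.3, 14.1]
ft_force: [-1.1, -0.9, -0.1]
gripper_width: 0.0506
```

{"method": "step_arm", "body": {"moves": [[[0, 0, 7], [0, 0, 0], 5], [[0, 0, 7], [0, 0, 0], 5], [[0, 0, 7], [0, 0, 0], 5], [[0, 0, 2], [0, 0, 0], 5], [[0, 0, 0], [0, 0, 0], 5]]}}

```text
t: 42.78
tool_pos: [0.5093, 0.0187, 0.3662]
tool_rot: [179.8, 0.2, -8.5]
ft_force: [-0.2, -1.4, -0.4]
gripper_width: 0.0499
```

Run:
```python
from h import *
show(); print(st()[0]["joint_positions"].round(1))
w=cam("wrist","w39")
print(proj(w,u2w(-.0615-.085,-.125,.085)),proj(w,u2w(-.0615-.027,-.125,.085)))
go(u2w(-.0615-.060,-.125,.082),[180,0,-9.5])
```

```text
t42.78 pos [0.5093 0.0187 0.3662] rot [179.81   0.23  -8.51] F [-0.2 -1.4 -0.4] M [-0.   -0.05 -0.05] w 0.0499
[-16.3  35.1  14.4 112.5 -14.5  34.4 -90.8]
[285.80790885 243.08847211] [287.27106282 168.93903075]
shift cm (current tool axes) [ 0.1   0.16 12.93] turn [0.16 0.23 1.08] in new axes [ 0.05  0.19 12.93]
```

View pics/w39.png

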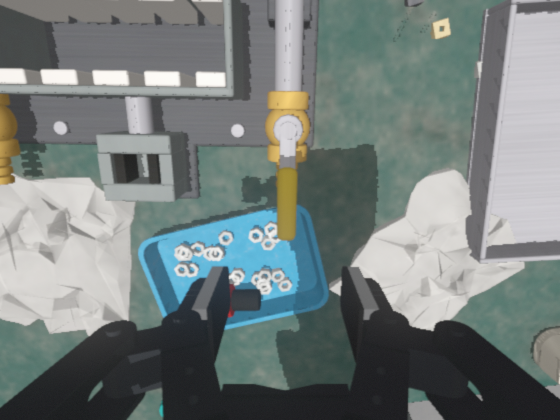

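{"method": "step_arm", "body": {"moves": [[[0, 0, 1], [0.1, 0.17, 2.8], 4.5], [[0, 0, 0], [0, 0, 3], 4.5], [[0, 0, 0], [0, 0, 3], 4.5], [[0, 0, 0], [0, 0, 2.5], 4.5], [[0, 0, 0], [0, 0, 1.5], 4.5], [[0, 0, 0], [0, 0, 0], 4.5], [[0, 0, 0], [0, 0, 0], 1], [[0, 0, 0], [0, 0, 0], 1], [[0, 0, 0], [0, 0, 0], 1], [[0, 0, 0], [0, 0, 0], 1]], "force": 30}}

```text
t: 43.67
tool_pos: [0.5102, 0.0165, 0.2395]
tool_rot: [179.9, 0.1, -9.5]
ft_force: [-0.1, -0.9, 2.9]
gripper_width: 0.0146
```

{"method": "step_arm", "body": {"moves": [[[0, 0, 0], [0, 0, 0], 1], [[0, 0, 0], [0, 0, 0], 1], [[0, 0, 0], [0, 0, 0], 1]]}}

```text
t: 43.92
tool_pos: [0.5102, 0.0165, 0.2394]
tool_rot: [179.9, 0.1, -9.6]
ft_force: [-0.2, -1.3, 7.4]
gripper_width: 0.0145
```

Run:
```python
from h import *
show(); s,p,r=st(); d=w2u(p)-[-0.0615,-.125]; print(d,np.hypot(*d))
```

```text
t43.92 pos [0.5102 0.0165 0.2394] rot [ 1.7994e+02  1.1000e-01 -9.5600e+00] F [-0.2 -1.3  7.4] M [0.02 0.07 0.21] w 0.0145
[-5.93272434e-02  1.40238114e-05] 0.05932724510613236
```

{"method": "step_arm", "body": {"moves": [[[0, 0, -6], [0.03, 0.62, 0], 1], [[0, 0, -6], [0.03, 0.62, 0], 1], [[0, 0, -6], [0.03, 0.62, 0], 1], [[0, 0, -6], [0.03, 0.62, 0], 1], [[0, 0, -6], [0.03, 0.62, 0], 1], [[0, 0, -6], [0.03, 0.62, 0], 1], [[0, 0, -6], [0.03, 0.62, 0], 1], [[0, 0, -6], [0.03, 0.62, 0], 1]]}}

```text
t: 44.58
tool_pos: [0.5223, -0.0302, 0.2395]
tool_rot: [-180.0, 0.1, 38.7]
ft_force: [0.3, 2.0, 5.4]
gripper_width: 0.0142
```

{"method": "step_arm", "body": {"moves": [[[0, 0, -6], [0.03, 0.62, 0], 1], [[0, 0, -6], [0.03, 0.62, 0], 1], [[0, 0, -6], [0.03, 0.62, 0], 1], [[0, 0, -6], [0.03, 0.62, 0], 1], [[0, 0, -6], [0.03, 0.62, 0], 1], [[0, 0, -6], [0.03, 0.62, 0], 1]]}}

```text
t: 45.08
tool_pos: [0.553, -0.0505, 0.2395]
tool_rot: [-179.9, 0.0, 74.6]
ft_force: [-0.5, 2.3, 6.5]
gripper_width: 0.0142
```

Run:
```python
from h import *
show(); s,p,r=st(); d=w2u(p)-[-0.0615,-.125]; print(d,np.hypot(*d),np.degrees(np.arctan2(-d[1],-d[0])))
```

```text
t45.08 pos [ 0.553  -0.0505  0.2395] rot [-1.7994e+02  5.0000e-02  7.4640e+01] F [-0.5  2.3  6.5] M [ 0.51 -0.03 -0.18] w 0.0142
[-0.00610949 -0.05906781] 0.05938292796030833 84.09478969985915
```

{"method": "step_arm", "body": {"moves": [[[0, 0, -5], [0.03, 0.52, 0], 1], [[0, 0, -3], [0, 0.3, 0], 1], [[0, 0, -2], [0, 0.3, 0], 1], [[0, 0, -1], [0, 0.2, 0], 1], [[0, 0, 0], [0, 0, 0], 1]]}}

```text
t: 45.5
tool_pos: [0.5617, -0.0519, 0.2393]
tool_rot: [-179.2, 0.0, 85.1]
ft_force: [-11.5, 4.6, 18.4]
gripper_width: 0.0142
```

Run:
```python
from h import *
show(); s,p,r=st(); d=w2u(p)-[-0.0615,-.125]; print(d,np.hypot(*d),np.degrees(np.arctan2(-d[1],-d[0])))
```

```text
t45.50 pos [ 0.5617 -0.0519  0.2393] rot [-1.7924e+02  5.0000e-02  8.5110e+01] F [-11.5   4.6  18.4] M [ 1.04  2.17 -1.53] w 0.0142
[ 0.00273849 -0.05900007] 0.05906359107255472 92.65747459881307
```

At the stop (11.5 N reaction). Release and back off.

{"method": "step_arm", "body": {"moves": [[[0, 0, 0], [0, 0, 0], 4], [[0, 0, 0], [0, 0, 0], 4], [[0, 0, 0], [0, 0, 0], 4], [[0, 0, 0], [0, 0, 0], 4], [[0, 0, 0], [0, 0, -3], 4], [[0, 0, 0], [0, 0, -3], 4], [[0, 0, 0], [0, 0, -4], 6], [[0, 0, 0], [0, 0, -4], 6], [[0, 0, 0], [0, 0, -3], 6], [[0, 0, 0], [0, 0, 0], 6]]}}

```text
t: 46.33
tool_pos: [0.5679, -0.0527, 0.4145]
tool_rot: [179.5, 0.0, 85.3]
ft_force: [-0.1, 0.7, 0.7]
gripper_width: 0.0603
```

{"method": "step_arm", "body": {"moves": [[[0, 0, 0], [2.5, 0, -1], 8], [[0, 0, 0], [2.5, 0, -1], 8], [[0, 0, 0], [2.5, 0, -1], 8], [[0, 0, 0], [2.5, 0, -1], 8], [[0, 0, 0], [2, 0, 0], 8], [[0, 0, 0], [0, 0, 0], 8], [[0, 0, 0], [0, 0, 0], 8]]}}

```text
t: 46.92
tool_pos: [0.5755, 0.0681, 0.4475]
tool_rot: [-179.7, 0.1, 85.6]
ft_force: [-0.2, -0.1, -0.5]
gripper_width: 0.0796
```

Run:
```python
from h import *
show()
w=cam("wrist","w40");cam("side","s40");cam("scene","sc40")
for s_,z in ((1,.125),(-1,-.125)):
    print(proj(w,u2w(-.0615,z,.078)),proj(w,u2w(-.0615,z+s_*.085,.08)))
```

```text
t46.92 pos [0.5755 0.0681 0.4475] rot [-1.7973e+02  7.0000e-02  8.5550e+01] F [-0.2 -0.1 -0.5] M [-0.03 -0.04 -0.01] w 0.0796
[309.8740902  -30.12367778] [ 322.26214604 -160.49481158]
[283.86258678 245.27388507] [277.21536898 316.18767472]
```

View pics/w40.png

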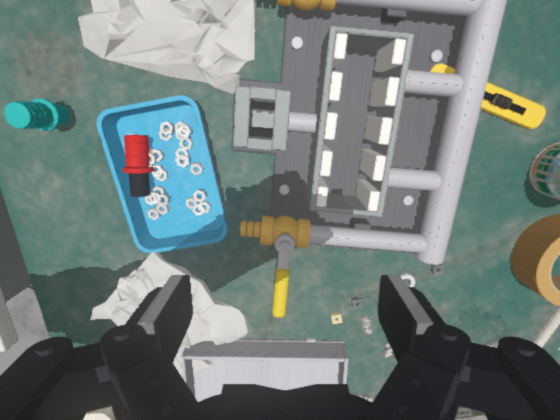

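View pics/s40.png

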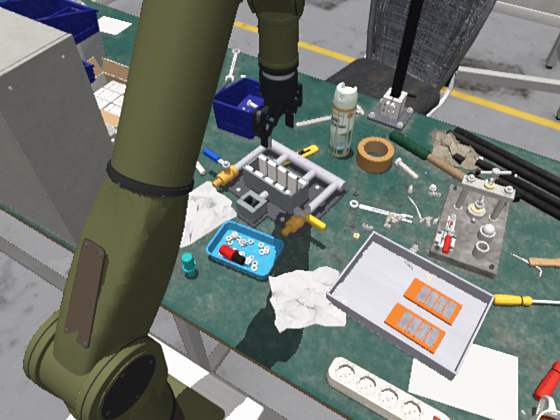

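View pics/sc40.png

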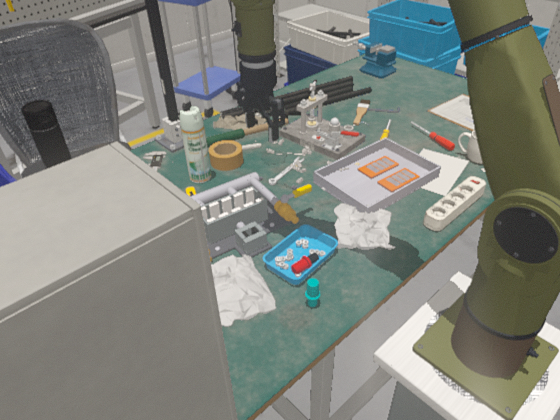

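Run:
```python
from h import *
print(workorder.hand_in()); show()
```

```text
the job is handed in; nothing more can be done
None
the job is handed in; nothing more can be done
```

I carried out the whole job in the order asked and handed it in after about 47 s of the 210 s allowed. No verdict was reported.

- **Supply valve:** I turned the blue handle until it pressed about 11 N against its stop. The last pictures show it across the pipe, pointing outward (shut).
- **Vent bung:** I pulled the large red bung from the port. It lies inside the blue nut tray.
- **Drain valve:** I turned the yellow handle to its open stop before touching the elements. After both were out I turned it back to its shut stop, with about 11.5 N against it. The last wrist picture puts the handle tip within 2 pixels of where a shut handle should be.
- **Filter elements:** two were present, in the slots at y = +18 and +54 mm. Both lie flat and apart in the steel wash tray, and all four slots are empty.

- **Wrist joint near its limit:** while I set down the second element, joint 6 came close to its lower limit of 2.42° (I only read it as "2", rounded). I backed off and released that element at about 25° of tilt, so it fell flat the rest of the way.
- **Tape measure and marker:** I never moved near the tape measure, spanner or marker. In the last side view the arm hid the tape measure and most of the marker, so I could not check those two in the final pictures. Both were where they started in the earlier ones.

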